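Load the reflectance spectrophotometer

TASK

Get the amber plaque ready for measuring: lay the white ceramic tile flat in the nest of the spectrophotometer's sample carriage and put the amber plaque squarely on top of it, edges flush. Then slide the loaded carriage gently, without shoving it fast, fully home against its stop under the measuring head. Leave the pile square, do not knock the head, and leave the other things on the bench where they are.

Things in the scene. Friction and masses are not known exactly. Their poses are not given: they have to be found in the camera images.
- tile: White glazed ceramic backing tile, a flat square 60 x 60 x 10 mm, about 85 g, lying flat on the bench; origin at the centre of its underside, x and y along its sides, z up.
- amber: Amber (orange, translucent) plastic plaque, a flat square 60 x 60 x 8 mm, 34 g, lying flat; origin at the centre of its underside, x and y along its sides, z up. This is the specimen.
- blue: Blue plastic plaque, a flat square 60 x 60 x 8 mm, 34 g, lying flat; origin at the centre of its underside, x and y along its sides, z up. Not needed.
- green: Green plastic plaque, a flat square 60 x 60 x 8 mm, 34 g, lying flat; origin at the centre of its underside, x and y along its sides, z up. Not needed.
- spectro: Bench spectrophotometer, off-white with grey bands, fixed. Origin on the bench below the middle of the front lower edge (brow) of its overhanging head; x points horizontally into the machine, along the slide; z up. Base 40 mm high, 220 mm wide (y), from x = -100 to 260 mm, with two slide rails on it up to z = 49 mm.
- head: The spectrophotometer's overhanging head, same origin and axes: a box x = 0 to 260 mm, 220 mm wide, z = 140 to 240 mm. Below it, at x = 74 mm, a black snout (60 mm across) reaches down to z = 92 mm. Side cheeks (90 to 110 mm either side, down to the base) begin at x = 50 mm, the rear column at 200 mm. In front of x = 0 it is open above the carriage.
- carriage (a joint): Sample carriage on its slide, m: 0 fully out (towards the machine's -x), 0.18 home against a hard stop; starts at 0 to 0.03, nest clear of the head. About 2 N of friction; stays where left, no catch or spring. An aluminium plate 150 mm (along the slide) x 130 x 12 mm, top 60 mm above the bench, with an upright black push plate at its front end.
- nest (a point): Middle of the nest, on the carriage's top (60 mm above the bench), moving with it; axes as the spectrophotometer's; at joint value q it lies at x = q - 106 mm, y = 0 there. Two ribs across the slide, 3 mm high, leave 70 mm clear in x (35 each way); the tile lies flat between them. Sides (y) open, flat to 65 mm from here; engraved lines 62 mm apart.
- push (a point): Middle of the outer face of the black push plate, 72 mm above the bench, moving with the carriage; axes as the spectrophotometer's, there at x = q - 168 mm. Plate 100 mm wide (y), 8 thick, 48 to 90 mm above the bench. Pushed along +x it goes home, ending 12 mm inside the brow and 68 mm below the head's underside: the tool must lean back from the head to follow.
- trap: Black zero-calibration trap, cylinder 52 mm across, 40 mm high, origin at the centre of its underside. Not needed.
- jar: Amber glass jar with white cap, 52 mm across, 65 mm high, origin at the centre of its underside. Not needed.
- bottle: White bottle with blue cap, 60 mm across, 150 mm high, origin at the centre of its underside. Not needed.
- brush: Dusting brush lying on the bench, 150 mm long. Not needed.
Not all that is in view belongs to the job. Of the things that look like the tile, take the one that is farthest to the robot's left at the start.

How it is judged:
On the way, in this order (a step that is already met when the one before it is completed fails the run):
1. The tile lies flat in the carriage's nest and the amber plaque lies squarely on it, both let go (x of tile in the frame of nest between -0.007 and 0.007 m and y of tile in the frame of nest between -0.007 and 0.007 m and z of tile in the frame of nest between -0.002 and 0.002 m and angle between each of tile, amber's own z axis and vertical below 0.05 rad and (angle between the x axis of tile and the x axis of nest, either way round below 0.12 rad or angle between the x axis of tile and the y axis of nest, either way round below 0.12 rad) and horizontal distance between amber and tile below 0.005 m and z of amber in the frame of tile between 0.008 and 0.012 m and (angle between the x axis of amber and the x axis of tile, either way round below 0.12 rad or angle between the x axis of amber and the y axis of tile, either way round below 0.12 rad) and contact force between the fingers and amber below 0.3 N and contact force between the fingers and tile below 0.3 N and linear speed of each of amber, tile below 0.02 m/s), for 0.2 s.
2. The carriage is fully home against its stop (value of joint carriage above 0.177 m), for 0.2 s.
At the end, for the whole second after the job is handed in: The carriage is home (within 3 mm of its stop) and at rest; the tile lies flat in the nest, within 7 mm of its middle each way and within 7 degrees of square; the amber plaque lies flat on the tile, centres within 5 mm and within 7 degrees of square; both are released and at rest (all of step 1 and value of joint carriage above 0.177 m and velocity of joint carriage below 0.01 m/s); the robot touches nothing.
It fails at once if the carriage is shoved faster than 0.3 m/s (velocity of joint carriage above 0.3 m/s).
It fails at once if the measuring head is knocked or leaned on with more than 20 N (contact force between any of the arm, the fingers and head above 20 N).
It fails at once if another thing on the bench (blue or green plaque, trap, jar, bottle, brush) is moved by more than 30 mm (distance of any of blue, green, trap, jar, bottle, brush from where it was at the start of the episode above 0.03 m).
It also fails if it takes over 61 s, if anything falls off the work surface, if the arm or the gripper's body presses on something with over 40 N, if the wrist force passes 120 N, or if a joint passes its speed limit or range.

ROBOT

A 6-joint arm with a two-finger parallel gripper is mounted at the origin on the work surface. World frame = base frame: x ahead of the robot, y to its left, z up, the work surface at z = 0. Lengths are in m, angles in rad, forces in N, time in s.
With the tool pointing down it reaches from about 0.275 to 0.75 m from the base axis. Payload 10.2 kg.
Tool frame: the origin (TCP) lies at the very end of the fingers, on their centre line; the grasp point (between the pads) lies 19 mm behind it (ctrl.tcp_to_grasp is the z of the grasp point in the tool frame, in m); z points along the fingers, y is the direction in which the jaws open and shut (so a half turn about z gives the same grasp; the last joint's range is limited). The gripper opens to 88 mm and grips with 3 to 60 N. Pads are 18 mm wide; open, the fingers measure 123 mm over their backs; the gripper's body (75 mm by 187 mm) begins 45 mm behind the grasp point.
Start: joints at [-1.573, 0.313, 1.498, -0, 1.331, -0.223], TCP at [0.115, -0.512, 0.239] pointing down, gripper open.
Joint ranges: [-2.94, 2.94], [-0.97, 2.17], [0.19, 2.56], [-1.23, 4.37], [0.02, 3.11], [-2.88, 2.88]. Speed limits (rad/s): [2.39, 2.39, 3.01, 3.14, 3.14, 3.14].

INTERFACE

Orientations are given as [roll, pitch, yaw] about the fixed x, y, z axes, in that order (R = Rz(yaw) Ry(pitch) Rx(roll)).
In Python, from bench import ctrl, vision, order, spotter gives the robot as it stands.
- The arm moves only by the tool carry_out, never from a script. Its argument "motion" is a list of rows, each a list of 3 entries, a list of its own where there are three numbers: the turn, a rotation vector about the tool's x, y, z in rad, then the shift along the tool's x, y, z in cm, then the opening, from -1 (shut) to 1 (fully open). In form: [[[rx, ry, rz], [x, y, z], jaw], ...]. A call has 1 to 20 rows; each row is the pose to reach, as a shift and turn from the pose commanded when the call began, along the tool's axes at that moment; what a row does not reach only later rows make up. A row lasts 1/10 s, in which the tool goes at most 50 mm and 8.59 degrees, less where a joint would pass 70% of its speed; a pose out of reach is approached as far as the arm can. A call with a gripper value outside its range is refused whole. The fingers move at their own pace and stop on an object; "squeeze" is the grip in N (left out, the last holds). Time passes only in rows, so rows that repeat a pose let the fingers close. It gives the time, the measured TCP pose, the force and the opening at its end, in the units of the state.
- ctrl.state(): the state, without advancing time (a new reading comes with each control period).
- vision.camera(name): name is "scene" or "top"; returns (picture, depth): 400x640x3 uint8, blue, green, red; 400x640 float32, m along the optical axis (not along the pixel's ray), 0 where there is no reading.
- vision.camera_params(name): a dict with "fov_y" (degrees; the focal length in pixels is half the picture's height over the tangent of half this angle, whatever the lens; pixels are square), "cx", "cy" (the principal point, pixels), "cam_to_world" (4x4, takes a point from camera to world coordinates). Camera axes: x right, y down, z forward; pixel columns grow to the right and rows downward; lengths in m; the calibration is good to about 2 mm. A picture is of the moment at which its call begins. camera_params takes no time and is no camera call.
- order.hand_in(): hands the job in, once; it reports no verdict.
Trained networks look in the newest picture that a camera, given by its name, has taken for a name from the list of things; names that differ only in an ending like _2 or _b are one class to them, and where a whole thing is asked for, a point or a joint stands for the part that bears it (a point fixed in the world has none). Each returns a list of dicts, best first, with "p" (0 to 1); they miss things now and then, are a little off and sometimes report something else, mostly with a low value. They report only what shows in the picture. A call takes as long as a camera call. They do not tell look-alikes from the thing itself.
- spotter.spot_in(query, camera): "rect" ([left, top, right, bottom] in pixels, round what is visible of it).
The state is a dict: "clock": time; "joint_pos": joint angles; "joint_velocities": joint speeds; "joint_efforts": joint torques, N m; "tcp_pos": TCP position; "ee_rot": TCP orientation; "contact_force": force on the tool from outside, world axes, zero at the start; "ft_torque": the same for the moment, N m; "grip_width": opening from 0.0 (shut) to 1.0 (fully open).
Only numpy, scipy, OpenCV 4.12 (cv2) and the standard library are available. Lean on these libraries where they do the work, as an engineer would, in place of code of your own. Each camera call takes 0.05 s, during which the arm holds its last target.

## Working session

There is one attempt and no reset: what is moved stays moved. The work goes in short steps, Python scripts to look and compute and a tool call to move; the robot and the scene stay as the last step left them, time stands still between calls to the robot, and variables do not carry over. Pictures are saved under pics/ and viewed, and the job is handed in when it is done.

Besides the shell and the picture viewer there is one more tool, called after "Call:" by a JSON object that holds its "name" and its "arguments". carry_out: Moves the arm, as the interface text tells. Its arguments: {"type":"object","properties":{"motion":{"type":"array"},"squeeze":{"type":"number"}},"required":["motion"]}

```bash
ls; mkdir -p pics; cat > h.py <<'E'
import numpy as np, cv2, pickle
from bench import ctrl, vision, order, spotter
def K(n):
    p=vision.camera_params(n); f=200/np.tan(np.radians(p["fov_y"])/2); return f,p["cx"],p["cy"],np.array(p["cam_to_world"])
def pix2w(n,u,v,d):
    f,cx,cy,T=K(n); return (T@np.array([(u-cx)/f*d,(v-cy)/f*d,d,1]))[:3]
def ray(n,u,v):
    f,cx,cy,T=K(n); return T[:3,3], T[:3,:3]@np.array([(u-cx)/f,(v-cy)/f,1])
def onz(n,u,v,z):
    o,d=ray(n,u,v); return o+d*(z-o[2])/d[2]
def proj(n,p):
    f,cx,cy,T=K(n); q=np.linalg.inv(T)@np.append(p,1); return np.array([f*q[0]/q[2]+cx,f*q[1]/q[2]+cy])
def cloud(n,dep):
    f,cx,cy,T=K(n); v,u=np.mgrid[:400,:640]; P=np.stack([(u-cx)/f*dep,(v-cy)/f*dep,dep,np.ones_like(dep)],-1); return (P@T.T)[...,:3]
def shot(n,tag):
    im,d=vision.camera(n); cv2.imwrite(f"pics/{tag}.png",im); np.savez(f"pics/{tag}.npz",im=im,d=d); return im,d
E
python3 - <<'E'
from h import *
print(vision.camera_params("scene"),vision.camera_params("top"))
for n in("scene","top"):
    shot(n,n+"0")
    for q in("tile","amber","push","nest","carriage","head"):
        print(n,q,[( [round(float(x)) for x in r["rect"]],round(r["p"],2)) for r in spotter.spot_in(q,n)])
print(ctrl.state(),ctrl.tcp_to_grasp)
E
```

```text
pics
{'fov_y': 53.53959484134306, 'cx': 319.68943851839305, 'cy': 193.50332603587802, 'cam_to_world': array([[-0.50651036,  0.49238992, -0.70781312,  1.13872834],
       [ 0.86202331,  0.27103752, -0.42831587,  0.450903  ],
       [-0.0190545 , -0.82709783, -0.5617349 ,  0.49735932],
       [ 0.        ,  0.        ,  0.        ,  1.        ]])} {'fov_y': 54.01998531898848, 'cx': 318.97982954034165, 'cy': 205.8254737870863, 'cam_to_world': array([[-0.00582896, -0.99850775,  0.05429829,  0.51761949],
       [-0.99995105,  0.00538603, -0.00830024,  0.12456115],
       [ 0.00799541, -0.05434401, -0.99849026,  0.93506925],
       [ 0.        ,  0.        ,  0.        ,  1.        ]])}
scene tile [([265, 140, 292, 152], 0.77), ([335, 162, 362, 180], 0.64), ([358, 219, 397, 244], 0.57), ([273, 207, 314, 296], 0.2)]
scene amber [([411, 235, 459, 272], 0.92)]
scene push [([226, 152, 318, 204], 0.7)]
scene nest [([107, 60, 271, 189], 0.69), ([224, 154, 319, 200], 0.65)]
scene carriage [([227, 150, 314, 201], 0.77)]
scene head [([107, 58, 270, 188], 0.57), ([272, 210, 313, 296], 0.41), ([301, 
[... 465 characters left out ...]
62], 0.61)]
{'clock': 0.7, 'joint_pos': array([-1.57336626e+00,  3.12907266e-01,  1.49771210e+00,  4.46612836e-06,
        1.33103697e+00, -2.23416114e-01]), 'joint_velocities': array([-0.00063432, -0.00246765, -0.0006741 ,  0.00043299,  0.00047724,
       -0.0003046 ]), 'joint_efforts': array([-2.01036332e-04, -4.02050042e+01, -2.52393168e+01,  6.96161133e-02,
        3.19310068e-02, -2.05025100e-05]), 'tcp_pos': array([ 0.11498502, -0.51224611,  0.2387119 ]), 'ee_rot': array([-3.14153151e+00, -1.83405505e-05,  2.20845124e-01]), 'contact_force': array([ 0.15750588, -0.00366625,  0.10835598]), 'ft_torque': array([0.01377475, 0.01688533, 0.00660866]), 'grip_width': 0.9997481001432724} -0.0187
```

View pics/scene0.png

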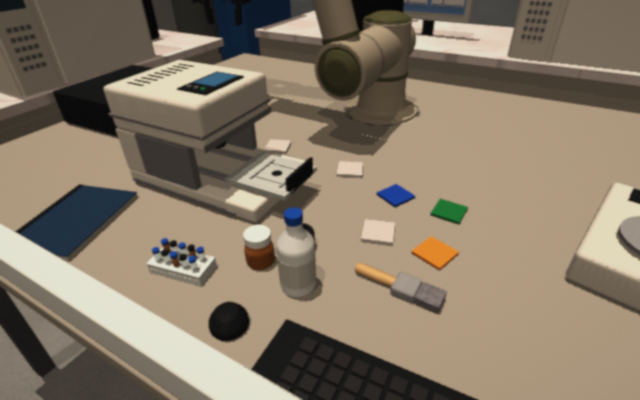

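View pics/top0.png

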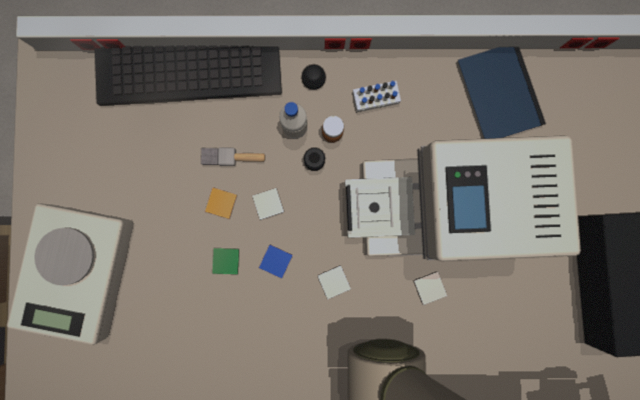

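```bash
python3 - <<'E'
from h import *
d=np.load("pics/top0.npz")["d"]; C=cloud("top",d)
for n,u,v in [("A",332,283),("B",431,287),("C",268,203),("D",332,131),("amber",222,202),("nest?",380,208),("green",315,159),("275,260",275,260)]:
    print(n,C[v,u].round(4),np.median(C[v-4:v+5,u-4:u+5,2]).round(4))
E
```

```text
A [0.3876 0.0876 0.0133] 0.0107
B [ 0.3765 -0.1438  0.0113] 0.0107
C [0.5753 0.2371 0.0099] 0.0103
D [0.733  0.0871 0.0649] 0.0652
amber [0.5782 0.3456 0.0094] 0.0079
nest? [ 0.5595 -0.0187  0.0626] 0.0603
green [0.6741 0.1256 0.0406] 0.0405
275,260 [0.4413 0.2208 0.0084] 0.0087
```

```bash
cat > seg.py <<'E'
from h import *
def seg(n,im,u,v,r,thr=40):
    # flood-like by colour distance to seed patch
    im=im.astype(float); c=np.median(im[v-2:v+3,u-2:u+3].reshape(-1,3),0)
    y0,y1,x0,x1=v-r,v+r,u-r,u+r
    bg=np.median(np.concatenate([im[y0,x0:x1],im[y1,x0:x1],im[y0:y1,x0],im[y0:y1,x1]]),0)
    sub=im[y0:y1,x0:x1]; ax=c-bg; t=((sub-bg)@ax)/(ax@ax)
    big=cv2.resize(t.astype(np.float32),None,fx=8,fy=8,interpolation=cv2.INTER_CUBIC)
    m=(big>0.5).astype(np.uint8); nl,lab=cv2.connectedComponents(m); m=(lab==lab[r*8,r*8]).astype(np.uint8)
    cs,_=cv2.findContours(m,cv2.RETR_EXTERNAL,cv2.CHAIN_APPROX_NONE); k=max(cs,key=cv2.contourArea)[:,0,:].astype(float)
    return np.c_[(k[:,0]+.5)/8-.5+x0,(k[:,1]+.5)/8-.5+y0]
def pose(n,im,u,v,r,z):
    k=seg(n,im,u,v,r); P=np.array([onz(n,a,b,z) for a,b in k])[:,:2]
    (c,s,a)=cv2.minAreaRect((P*1000).astype(np.float32)); return np.array(c)/1000,s,a, P.mean(0)
E
python3 - <<'E'
from seg import *
t=np.load("pics/top0.npz"); s=np.load("pics/scene0.npz")
for nm,uv,uvs,z in [("tileC",(268,203),(378,231),.010),("amber",(221,203),(435,251),.008)]:
    print(nm,"top",pose("top",t["im"],*uv,24,z)); print(nm,"scene",pose("scene",s["im"],*uvs,32,z))
im=t["im"]; cv2.imwrite("pics/crop1.png",cv2.resize(im[170:235,190:300],None,fx=7,fy=7,interpolation=cv2.INTER_CUBIC))
cv2.imwrite("pics/crop2.png",cv2.resize(im[140:270,325:445],None,fx=4.5,fy=4.5,interpolation=cv2.INTER_CUBIC))
C=cloud("top",t["d"])
for v in range(150,265,8): print(v,[f"{C[v,u,2]*1000:.0f}" for u in range(336,450,6)])
E
```

```text
tileC top (array([0.5747038 , 0.23847731]), (59.14284133911133, 59.308719635009766), 18.33224868774414, array([0.57461368, 0.23839542]))
tileC scene (array([0.57683386, 0.23980499]), (59.67570495605469, 59.22824478149414), 17.896835327148438, array([0.57765906, 0.24030562]))
amber top (array([0.57661395, 0.3495347 ]), (61.70213317871094, 61.05326843261719), 72.7332992553711, array([0.57633569, 0.34952959]))Traceback (most recent call last):
  File "<stdin>", line 4, in <module>
  File "seg.py", line 13, in pose
    k=seg(n,im,u,v,r); P=np.array([onz(n,a,b,z) for a,b in k])[:,:2]
                                   ~~~^^^^^^^^^
  File "h.py", line 10, in onz
    o,d=ray(n,u,v); return o+d*(z-o[2])/d[2]
        ~~~^^^^^^^
  File "h.py", line 8, in ray
    f,cx,cy,T=K(n); return T[:3,3], T[:3,:3]@np.array([(u-cx)/f,(v-cy)/f,1])
              ~^^^
  File "h.py", line 4, in K
    p=vision.camera_params(n); f=200/np.tan(np.radians(p["fov_y"])/2); return f,p["cx"],p["cy"],np.array(p["cam_to_world"])
ValueError: time passes only in moves, steps and waits
```

```bash
python3 - <<'E'
import pickle
from bench import vision
pickle.dump({n:vision.camera_params(n) for n in("scene","top")},open("cal.pkl","wb"))
E
sed -i 's/^def K(n):/CAL=pickle.load(open("\.\/cal.pkl","rb"))\ndef K(n):/; s/p=vision.camera_params(n)/p=CAL[n]/' h.py
python3 - <<'E'
from seg import *
t=np.load("pics/top0.npz"); s=np.load("pics/scene0.npz")
for nm,uv,uvs,z in [("tileC",(268,203),(378,231),.010),("amber",(221,203),(435,251),.008)]:
    print(nm,"top",pose("top",t["im"],*uv,24,z)); print(nm,"scene",pose("scene",s["im"],*uvs,32,z))
im=t["im"]; cv2.imwrite("pics/crop1.png",cv2.resize(im[170:235,190:300],None,fx=7,fy=7,interpolation=cv2.INTER_CUBIC))
cv2.imwrite("pics/crop2.png",cv2.resize(im[140:270,325:445],None,fx=4.5,fy=4.5,interpolation=cv2.INTER_CUBIC))
C=cloud("top",t["d"])
for v in range(150,265,8): print(v,*[f"{C[v,u,2]*1000:.0f}" for u in range(336,450,6)])
E
```

```text
tileC top (array([0.5747038 , 0.23847731]), (59.14284133911133, 59.308719635009766), 18.33224868774414, array([0.57461368, 0.23839542]))
tileC scene (array([0.57683386, 0.23980499]), (59.67570495605469, 59.22824478149414), 17.896835327148438, array([0.57765906, 0.24030562]))
amber top (array([0.57661395, 0.3495347 ]), (61.70213317871094, 61.05326843261719), 72.7332992553711, array([0.57633569, 0.34952959]))
amber scene (array([0.5830976 , 0.35247159]), (62.5126838684082, 65.71556091308594), 72.62596130371094, array([0.58347433, 0.35292326]))
150 -2 1 -2 2 -1 -2 -0 -2 2 -1 3 2 -0 1 169 206 234 237 237
158 -2 3 3 -1 1 5 2 -1 0 2 -1 -0 1 19 162 205 233 235 235
166 2 0 -3 1 -1 42 40 40 42 38 41 39 41 38 159 201 233 235 235
174 -0 -1 -1 2 0 43 40 40 39 42 37 39 40 39 156 198 231 237 236
182 -0 4 61 62 60 62 61 61 58 60 61 61 61 39 159 194 227 236 233
190 -1 4 90 63 61 60 62 60 64 64 62 59 62 43 154 191 228 237 237
198 3 3 90 60 62 61 60 60 60 63 60 59 58 39 151 191 226 237 236
206 -1 -0 92 58 61 63 61 60 62 65 58 59 60 39 148 186 224 235 235
214 0 1 93 61 59 61 59 62 58 64 61 59 61 40 146 184 221 234 234
222 5 3 90 62 58 62 59 60 61 65 61 61 62 42 49 180 217 233 234
230 0 -0 86 58 56 58 58 60 59 62 59 59 61 43 39 174 216 235 237
238 -2 1 -2 3 -1 36 40 39 41 44 42 41 41 39 41 174 213 235 236
246 3 2 -0 2 -1 33 39 41 41 39 39 44 41 41 39 175 212 232 237
254 -0 0 -1 2 1 17 39 38 37 38 39 35 22 20 18 173 207 232 234
262 0 2 0 2 -2 2 1 2 -1 1 -2 -1 -0 3 1 3 -2 3 -2
```

View pics/crop1.png

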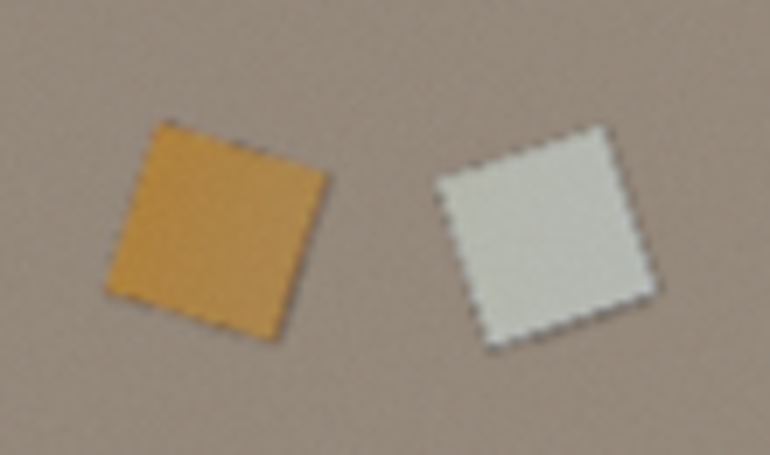

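View pics/crop2.png

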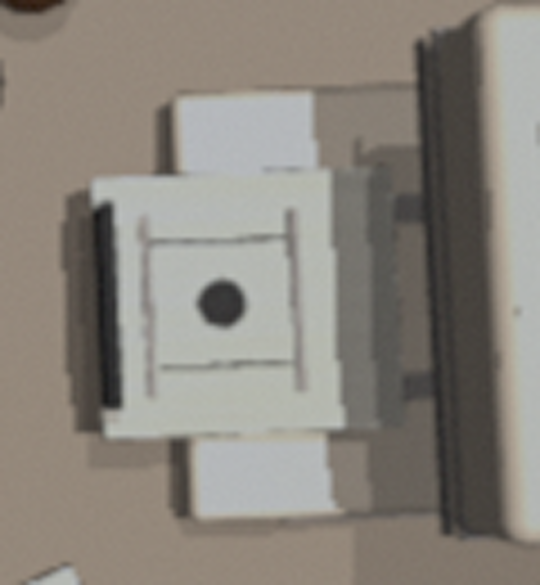

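```bash
cat > nest.py <<'E'
from seg import *
def plate(n,d,im,c=(0.56,-0.02)):
    C=cloud(n,d)
    m=((abs(C[...,2]-.060)<.006)&(abs(C[...,0]-.56)<.11)&(abs(C[...,1]+.02)<.14)).astype(np.uint8)
    m=cv2.morphologyEx(m,cv2.MORPH_OPEN,np.ones((3,3)))
    k=max(cv2.findContours(m,cv2.RETR_EXTERNAL,cv2.CHAIN_APPROX_NONE)[0],key=cv2.contourArea)[:,0]
    P=np.array([onz(n,a,b,.060)[:2] for a,b in k]); return cv2.minAreaRect((P*1000).astype(np.float32))
E
python3 - <<'E'
from nest import *
t=np.load("pics/top0.npz"); s=np.load("pics/scene0.npz")
print("plate top",plate("top",t["d"],t["im"]))
print("plate scene",plate("scene",s["d"],s["im"]))
for n,z,uv in [("top",t,(374,207)),("scene",s,(277,173))]:
    g=cv2.cvtColor(z["im"],cv2.COLOR_BGR2GRAY).astype(float); u,v=uv
    a=g[v-7:v+8,u-7:u+8]; w=np.clip(np.median(a)-15-a,0,None); yy,xx=np.mgrid[v-7:v+8,u-7:u+8]
    c=((w*xx).sum()/w.sum(),(w*yy).sum()/w.sum()); print(n,"hole",c,onz(n,*c,.060))
print("bottle",onz("top",291,109,.15),"jar",onz("top",333,128,.065),"trap",onz("top",315,158,.04))
C=cloud("top",t["d"])
# head top rectangle
m=((C[...,2]>.228)&(C[...,2]<.25)).astype(np.uint8); m[:,:400]=0; m[300:]=0; m[:120]=0
m=cv2.morphologyEx(m,cv2.MORPH_OPEN,np.ones((3,3)))
k=max(cv2.findContours(m,cv2.RETR_EXTERNAL,cv2.CHAIN_APPROX_NONE)[0],key=cv2.contourArea)[:,0]
print("head",cv2.minAreaRect(np.array([onz("top",a,b,.24)[:2]*1000 for a,b in k],dtype=np.float32)))
# push plate top
m=((C[...,2]>.08)&(C[...,2]<.1)); m[:, :335]=0; m[:,365:]=0; P=C[m][:,:2]*1000
print("push",cv2.minAreaRect(P.astype(np.float32)),P.mean(0))
# ribs lines: pixels in crop2
def cr(x,y): return 325+(x+.5)/4.5-.5,140+(y+.5)/4.5-.5
for nm,x,y in [("ribL top",142,216),("ribL bot",153,395),("ribR top",290,210),("ribR bot",302,388),("hole",222,303),("plate tl",92,178),("plate bl",104,437),("plate tr",331,170),("plate br",344,428),("eng tl",150,241),("eng tr",286,236),("eng bl",160,367),("eng br",298,361)]:
    print(nm,onz("top",*cr(x,y),.0605).round(4))
E
```

```text
plate top ((563.1779174804688, -17.3643798828125), (129.78468322753906, 149.88723754882812), 2.0185036659240723)
plate scene ((568.8140258789062, -13.450050354003906), (135.6929931640625, 154.63763427734375), 1.9948170185089111)
top hole (np.float64(373.8891196013289), np.float64(207.0233942414175)) [ 0.56186162 -0.0054668   0.06      ]
scene hole (np.float64(276.52671353251316), np.float64(172.69964850615114)) [ 0.56391781 -0.00351024  0.06      ]
bottle [0.75746724 0.17368925 0.15      ] jar [0.73980118 0.08482094 0.065     ] trap [0.6764933  0.12563153 0.04      ]
head ((569.277587890625, -210.8945770263672), (214.39767456054688, 255.565185546875), 2.039642095565796)
push ((559.6832275390625, 53.67802810668945), (97.28126525878906, 8.327658653259277), 2.080916404724121) [559.8218494   53.91549755]
ribL top [0.6056 0.0338 0.0605]
ribL bot [0.5166 0.0293 0.0605]
ribR top [ 0.6082 -0.0401  0.0605]
ribR bot [ 0.5196 -0.0446  0.0605]
hole [ 0.562  -0.0055  0.0605]
plate tl [0.6247 0.0585 0.0605]
plate bl [0.496  0.0538 0.0605]
plate tr [ 0.6282 -0.0609  0.0605]
plate br [ 0.4997 -0.0651  0.0605]
eng tl [0.5931 0.0299 0.0605]
eng tr [ 0.5952 -0.0379  0.0605]
eng bl [0.5304 0.0257 0.0605]
eng br [ 0.533  -0.0429  0.0605]
```

```bash
cat > go.py <<'E'
import sys,json
from h import *
from scipy.spatial.transform import Rotation as R
def rows(*wps,base=None):
    s=ctrl.state(); p0=s["tcp_pos"]; R0=R.from_euler("xyz",s["ee_rot"])
    if base: p0=np.array(base[0]); R0=base[1]
    print("t",round(s["clock"],2),"p",p0.round(4),"rpy",np.degrees(s["ee_rot"]).round(2),"F",s["contact_force"].round(2),"w",round(s["grip_width"],3),"q",s["joint_pos"].round(2))
    for p,r in wps:
        R1=R.from_euler("xyz",r if len(np.atleast_1d(r))==3 else [np.pi,0,np.radians(r)])
        print(json.dumps([ (R0.inv()*R1).as_rotvec().round(4).tolist(), (R0.inv().apply(np.array(p)-p0)*100).round(2).tolist()]), "cmd",p)
E
python3 - <<'E'
from go import *
rows(((.36,0,.24),60),((.5757,.2392,.10),108.2),((.5757,.2392,.003),108.2))
E
```

```text
t 0.7 p [ 0.115  -0.5122  0.2387] rpy [-180.     -0.     12.65] F [ 0.16 -0.    0.11] w 1.0 q [-1.57  0.31  1.5   0.    1.33 -0.22]
[[-0.0001, -0.0, -0.8264], [35.13, -44.61, -0.13]] cmd (0.36, 0, 0.24)
[[-0.0, -0.0001, -1.6676], [61.41, -63.23, 13.88]] cmd (0.5757, 0.2392, 0.1)
[[-0.0, -0.0001, -1.6676], [61.41, -63.23, 23.58]] cmd (0.5757, 0.2392, 0.003)
```

Call:
{"name": "carry_out", "arguments": {"motion": [[[0,0,-0.826],[35.1,-44.6,0],1],[[0,0,-0.826],[35.1,-44.6,0],1],[[0,0,-0.826],[35.1,-44.6,0],1],[[0,0,-0.826],[35.1,-44.6,0],1],[[0,0,-0.826],[35.1,-44.6,0],1],[[0,0,-0.826],[35.1,-44.6,0],1],[[0,0,-0.826],[35.1,-44.6,0],1],[[0,0,-0.826],[35.1,-44.6,0],1],[[0,0,-0.826],[35.1,-44.6,0],1],[[0,0,-0.826],[35.1,-44.6,0],1],[[0,0,-0.826],[35.1,-44.6,0],1],[[0,0,-0.826],[35.1,-44.6,0],1],[[0,0,-1.668],[61.4,-63.2,13.9],1],[[0,0,-1.668],[61.4,-63.2,13.9],1],[[0,0,-1.668],[61.4,-63.2,13.9],1],[[0,0,-1.668],[61.4,-63.2,13.9],1],[[0,0,-1.668],[61.4,-63.2,13.9],1],[[0,0,-1.668],[61.4,-63.2,13.9],1],[[0,0,-1.668],[61.4,-63.2,13.9],1],[[0,0,-1.668],[61.4,-63.2,13.9],1]]}}

```text
clock: 2.7
tcp_pos: [0.5759, 0.2416, 0.0946]
ee_rot: [-3.136, -0.001, 1.891]
contact_force: [0.2, -0.9, -0.1]
grip_width: 1.002
```

```bash
python3 - <<'E'
from go import *
rows(((.5757,.2392,.03),108.2),((.5757,.2392,.0025),108.2))
E
```

```text
t 2.7 p [0.5759 0.2416 0.0946] rpy [-1.7967e+02 -6.0000e-02  1.0837e+02] F [ 0.17 -0.88 -0.08] w 1.002 q [ 0.21  0.67  1.34  0.    1.14 -0.11]
[[-0.0057, -0.0011, 0.003], [-0.23, -0.05, 6.46]] cmd (0.5757, 0.2392, 0.03)
[[-0.0057, -0.0011, 0.003], [-0.23, -0.04, 9.21]] cmd (0.5757, 0.2392, 0.0025)
```

Call:
{"name": "carry_out", "arguments": {"motion": [[[0,0,0],[0,0,3],1],[[0,0,0],[0,0,6],1],[[0,0,0],[0,0,8],1],[[0,0,0],[0,0,9],1],[[0,0,0],[0,0,9.7],1],[[0,0,0],[0,0,9.7],1],[[0,0,0],[0,0,9.7],1]]}}

```text
clock: 3.4
tcp_pos: [0.5762, 0.2389, 0.0038]
ee_rot: [3.14, 0.0, 1.889]
contact_force: [-0.7, 0.5, 0.3]
grip_width: 0.999
```

Position as intended; close on the tile.

Call:
{"name": "carry_out", "arguments": {"motion": [[[0,0,0],[0,0,0],-1],[[0,0,0],[0,0,0],-1],[[0,0,0],[0,0,0],-1],[[0,0,0],[0,0,0],-1],[[0,0,0],[0,0,0],-1],[[0,0,0],[0,0,0],-1],[[0,0,0],[0,0,0],-1],[[0,0,0],[0,0,0],-1]], "squeeze": 25}}

```text
clock: 4.2
tcp_pos: [0.5757, 0.2389, 0.0029]
ee_rot: [3.141, 0.0, 1.889]
contact_force: [-1.4, 0.3, 3.5]
grip_width: 0.672
```

```bash
python3 - <<'E'
from go import *
rows(((.5757,.2392,.12),108.2),((.5629,-.0045,.12),92.0))
E
```

```text
t 4.2 p [0.5757 0.2389 0.0029] rpy [179.99   0.   108.22] F [-1.42  0.28  3.49] w 0.672 q [ 0.21  0.78  1.4   0.    0.96 -0.11]
[[0.0002, 0.0, 0.0004], [0.03, 0.01, -11.71]] cmd (0.5757, 0.2392, 0.12)
[[0.0002, -0.0, 0.2831], [-22.72, -8.83, -11.71]] cmd (0.5629, -0.0045, 0.12)
```

Call:
{"name": "carry_out", "arguments": {"motion": [[[0,0,0],[0,0,-2],-1],[[0,0,0],[0,0,-5],-1],[[0,0,0],[0,0,-8],-1],[[0,0,0],[0,0,-11],-1],[[0,0,0.03],[-2,-0.8,-11.7],-1],[[0,0,0.06],[-5,-2,-11.7],-1],[[0,0,0.1],[-8,-3.1,-11.7],-1],[[0,0,0.14],[-11,-4.3,-11.7],-1],[[0,0,0.18],[-14,-5.4,-11.7],-1],[[0,0,0.22],[-17,-6.6,-11.7],-1],[[0,0,0.26],[-20,-7.8,-11.7],-1],[[0,0,0.283],[-22,-8.6,-11.7],-1],[[0,0,0.283],[-22.7,-8.8,-11.7],-1],[[0,0,0.283],[-22.7,-8.8,-11.7],-1],[[0,0,0.283],[-22.7,-8.8,-11.7],-1],[[0,0,0.283],[-22.7,-8.8,-11.7],-1]]}}

```text
clock: 5.8
tcp_pos: [0.563, -0.0031, 0.1196]
ee_rot: [-3.141, -0.0, 1.607]
contact_force: [0.8, -0.9, -1.1]
grip_width: 0.675
```

```bash
python3 - <<'E'
from go import *
rows(((.5629,-.0045,.0635),92.0))
shot("scene","scene1"); shot("top","top1")
im=cv2.imread("pics/scene1.png"); cv2.imwrite("pics/scene1c.png",cv2.resize(im[90:240,180:400],None,fx=3.4,fy=3.4,interpolation=cv2.INTER_CUBIC))
E
```

```text
t 5.8 p [ 0.563  -0.0031  0.1196] rpy [-1.7999e+02 -1.0000e-02  9.2100e+01] F [ 0.79 -0.93 -1.09] w 0.675 q [-0.21  0.51  1.53  0.    1.1  -0.25]
[[-0.0001, -0.0002, 0.0017], [-0.14, -0.02, 5.61]] cmd (0.5629, -0.0045, 0.0635)
```

View pics/scene1c.png

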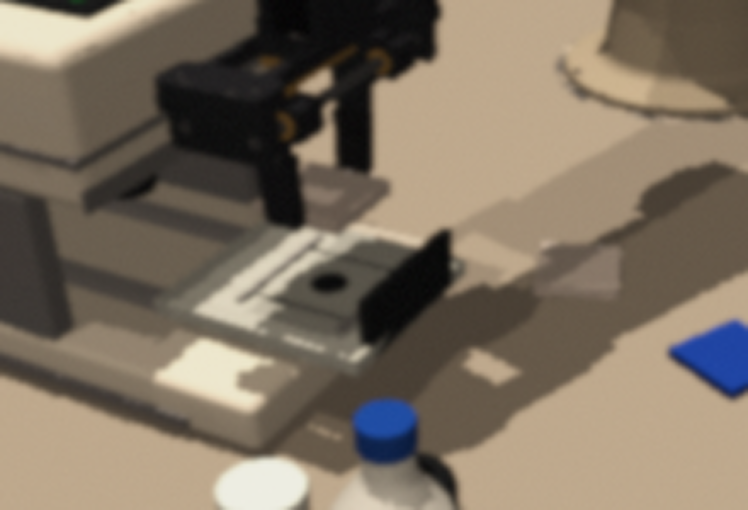

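```bash
python3 - <<'E'
from go import *
d=np.load("pics/scene1.npz"); im=d["im"].copy(); C=cloud("scene",d["d"])
m=(abs(C[...,0]-.563)<.06)&(abs(C[...,1]+.003)<.06)&(C[...,2]>.08)&(C[...,2]<.16)
big=cv2.resize(im[90:200,220:320],None,fx=6,fy=6,interpolation=cv2.INTER_CUBIC)
for z in(.117,.127):
    for sx in(-.03,.03):
        for sy in(-.03,.03):
            u,v=proj("scene",[.563+sx,-.003+sy,z]); cv2.circle(big,(int((u-220)*6),int((v-90)*6)),3,(0,0,255),-1)
cv2.imwrite("pics/scene1d.png",big)
P=C[m]; h=np.histogram(P[:,2],bins=16,range=(.08,.16)); print(h[0])
E
```

```text
[ 23  81   7   0   0   0   0  38  95 338  50  59  58  50  55  56]
```

View pics/scene1d.png

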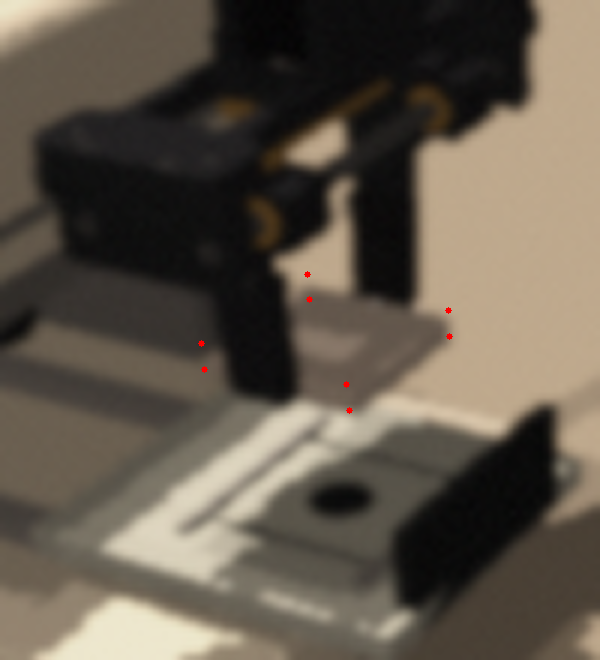

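View pics/top1.png

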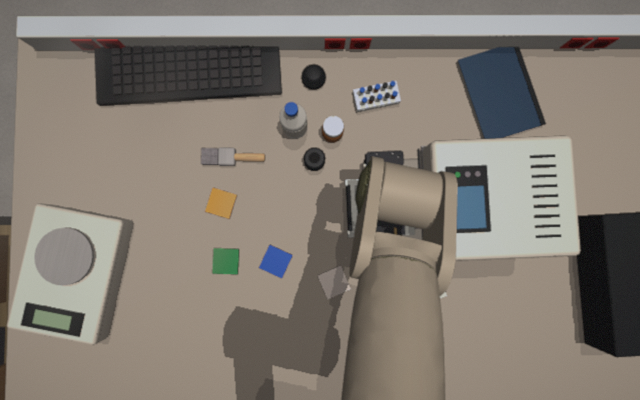

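```bash
python3 - <<'E'
from go import *
d=np.load("pics/top1.npz"); C=cloud("top",d["d"])
for v in range(150,290,10): print(v,*[f"{C[v,u,1]*1000:.0f},{C[v,u,2]*1000:.0f}" for u in range(352,472,8)])
S=cloud("scene",np.load("pics/scene1.npz")["d"])
for X in(C,S):
    m=(X[...,1]<-.05)&(X[...,0]<.75)&(X[...,0]>.4)&(X[...,2]>.26); P=X[m]; print(len(P),P.min(0) if len(P) else 0)
E
```

```text
150 36,-4 17,1 -2,-1 -21,0 -41,-0 -15,227 -30,228 -98,2 -117,3 -83,194 -87,231 -101,234 -114,236 -130,233 -143,236
160 37,1 18,-0 29,227 41,397 0,228 -15,229 -29,228 -89,39 -107,41 -84,190 -86,232 -100,235 -114,235 -129,235 -143,235
170 37,2 18,-1 52,399 43,409 31,400 20,401 8,399 -4,396 -16,391 -29,385 -86,231 -99,237 -113,238 -127,238 -141,241
180 43,62 62,389 54,408 44,415 32,410 21,409 10,408 -1,407 -12,406 -23,406 -35,403 -47,399 -56,403 -68,400 -141,239
190 43,61 63,395 56,423 45,422 33,410 22,411 11,408 0,410 -10,411 -21,410 -32,410 -44,408 -53,412 -64,410 -139,242
200 43,57 63,391 57,429 46,429 32,406 22,409 11,409 0,410 -11,407 -21,410 -32,410 -45,403 -50,419 -61,419 -139,242
210 44,62 62,383 58,435 48,436 31,401 20,400 10,403 -1,403 -12,403 -22,407 -33,406 -42,411 -48,426 -59,422 -138,243
220 44,61 65,409 59,441 49,441 27,374 17,382 125,935 -4,390 -14,393 -24,396 -35,397 -39,419 -46,430 -123,243 -138,241
230 44,59 68,434 60,448 16,226 -2,208 -17,208 -28,225 -82,56 -104,39 -36,353 -36,393 -37,426 -43,438 -123,242 -138,241
240 39,2 70,452 61,453 50,445 40,448 31,452 21,451 11,450 -0,446 -33,362 -33,401 -34,435 -41,443 -125,236 -139,237
250 74,386 71,455 61,453 50,446 41,451 32,457 23,459 13,459 3,458 -8,451 -19,448 -31,442 -39,448 -125,235 -139,235
260 77,411 70,450 61,452 51,455 43,461 34,467 25,469 15,468 5,465 -6,458 -19,447 -28,451 -37,454 -128,225 -227,1
270 79,435 70,444 62,456 53,467 45,472 36,477 27,479 18,477 8,474 -2,471 -16,457 -27,453 -37,454 -207,2 -226,2
280 40,-2 71,450 63,468 55,476 47,481 38,484 29,486 20,486 11,484 -0,478 -12,468 -28,450 -38,448 -207,-1 -224,4
513 [ 0.50051687 -0.06870539  0.36645697]
1057 [ 0.40155368 -1.08081096  0.26003173]
```

View pics/scene1.png

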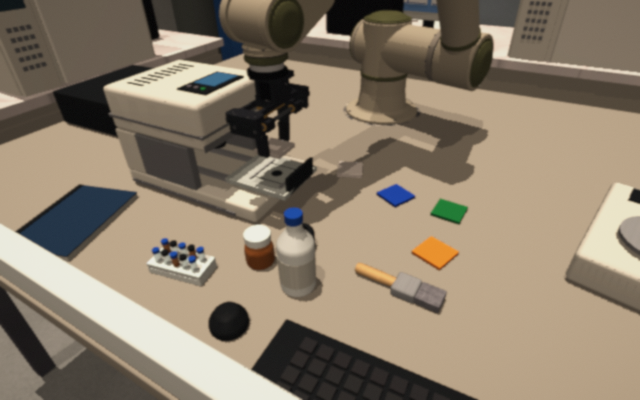

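Call:
{"name": "carry_out", "arguments": {"motion": [[[0,0,0],[0,0,1.5],-1],[[0,0,0],[0,0,3],-1],[[0,0,0],[0,0,4],-1],[[0,0,0],[0,0,4.8],-1],[[0,0,0],[0,0,5.3],-1],[[0,0,0],[0,0,5.5],-1],[[0,0,0],[0,0,5.6],-1],[[0,0,0],[0,0,5.6],-1],[[0,0,0],[0,0,5.6],-1]]}}

```text
clock: 6.8
tcp_pos: [0.5632, -0.0043, 0.0641]
ee_rot: [3.141, 0.0, 1.606]
contact_force: [-0.3, 0.3, -0.6]
grip_width: 0.673
```

```bash
python3 - <<'E'
from go import *
rows(((.5629,-.0045,.0635),92.0))
im,_=shot("scene","scene2")
cv2.imwrite("pics/scene2c.png",cv2.resize(im[120:210,210:340],None,fx=6,fy=6,interpolation=cv2.INTER_CUBIC))
E
```

```text
t 6.8 p [ 0.5632 -0.0043  0.0641] rpy [1.7996e+02 1.0000e-02 9.2000e+01] F [-0.31  0.25 -0.63] w 0.673 q [-0.22  0.59  1.58  0.    0.98 -0.25]
[[0.0006, 0.0001, 0.0001], [-0.02, -0.03, 0.06]] cmd (0.5629, -0.0045, 0.0635)
```

View pics/scene2c.png

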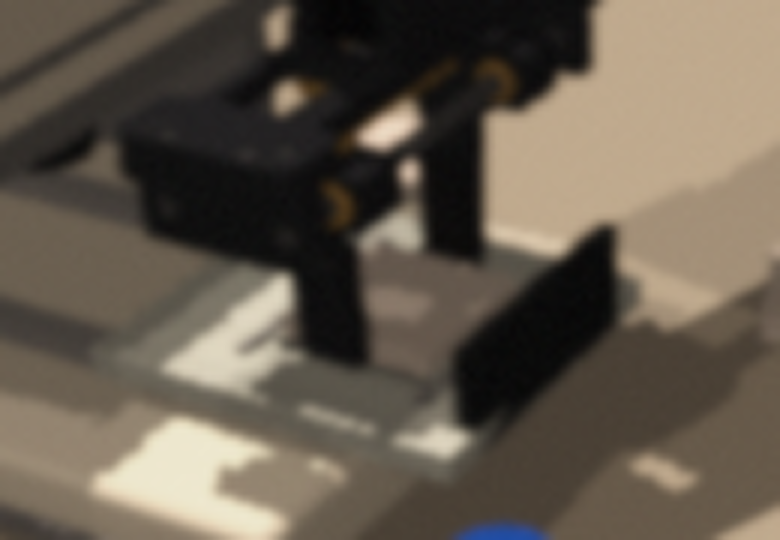

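Call:
{"name": "carry_out", "arguments": {"motion": [[[0,0,0],[0,0,0.06],-1],[[0,0,0],[0,0,0.1],-1],[[0,0,0],[0,0,0.1],-1]]}}

```text
clock: 7.15
tcp_pos: [0.5631, -0.0043, 0.0629]
ee_rot: [3.141, 0.0, 1.606]
contact_force: [-1.3, 0.1, 1.5]
grip_width: 0.676
```

Call:
{"name": "carry_out", "arguments": {"motion": [[[0,0,0],[0,0,0],0.5],[[0,0,0],[0,0,0],0.7],[[0,0,0],[0,0,0],1],[[0,0,0],[0,0,0],1],[[0,0,0],[0,0,0],1],[[0,0,0],[0,0,-0.5],1],[[0,0,0],[0,0,-2],1],[[0,0,0],[0,0,-6],1],[[0,0,0],[0,0,-10],1],[[0,0,0],[0,0,-10],1]]}}

```text
clock: 8.15
tcp_pos: [0.5652, -0.0046, 0.1683]
ee_rot: [3.132, 0.002, 1.606]
contact_force: [0.4, 0.5, 0.3]
grip_width: 1.0
```

```bash
python3 - <<'E'
from go import *
rows(((.5776,.3502,.10),72.7))
im,_=shot("scene","scene3")
cv2.imwrite("pics/scene3c.png",cv2.resize(im[120:210,210:340],None,fx=6,fy=6,interpolation=cv2.INTER_CUBIC))
E
```

```text
t 8.15 p [ 0.5652 -0.0046  0.1683] rpy [1.7946e+02 1.3000e-01 9.2010e+01] F [0.38 0.5  0.29] w 1.0 q [-0.22  0.46  1.48  0.    1.19 -0.25]
[[0.0098, 0.0007, 0.3371], [35.43, 2.42, 6.77]] cmd (0.5776, 0.3502, 0.1)
```

View pics/scene3c.png

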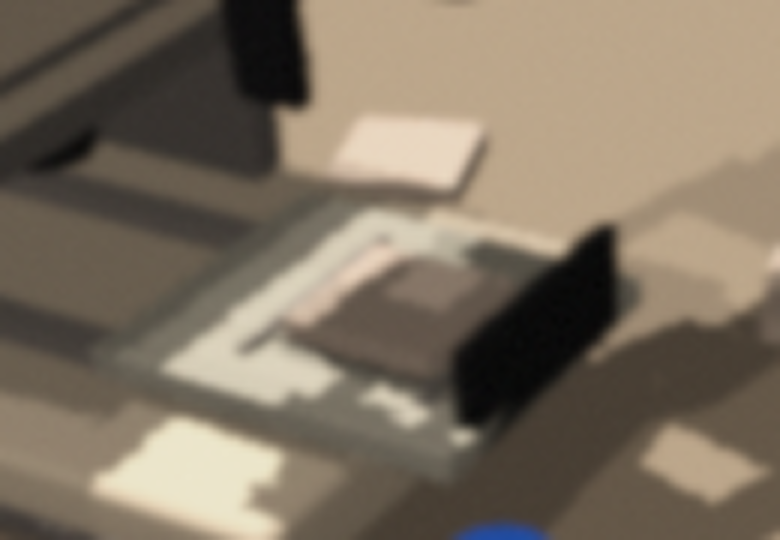

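Call:
{"name": "carry_out", "arguments": {"motion": [[[0,0,0.1],[4,0.3,0],1],[[0,0,0.2],[9,0.7,0],1],[[0,0,0.3],[14,1.1,0],1],[[0,0,0.337],[19,1.5,0],1],[[0,0,0.337],[24,1.8,1],1],[[0,0,0.337],[29,2.2,3],1],[[0,0,0.337],[33,2.5,5],1],[[0,0,0.337],[35.4,2.7,6.3],1],[[0,0,0.337],[35.4,2.7,6.3],1],[[0,0,0.337],[35.4,2.7,6.3],1],[[0,0,0.337],[35.4,2.7,6.3],1]]}}

```text
clock: 9.3
tcp_pos: [0.5781, 0.3492, 0.1002]
ee_rot: [3.141, -0.0, 1.268]
contact_force: [-1.1, -0.1, 0.5]
grip_width: 1.0
```

```bash
python3 - <<'E'
from go import *
from seg import *
rows(((.5776,.3502,.0025),72.7))
im,_=shot("top","top4")
cv2.imwrite("pics/top4c.png",cv2.resize(im[160:250,330:430],None,fx=6,fy=6,interpolation=cv2.INTER_CUBIC))
E
```

```text
t 9.3 p [0.5781 0.3492 0.1002] rpy [179.98  -0.    72.62] F [-1.07 -0.14  0.48] w 1.0 q [ 0.37  0.76  1.15 -0.    1.23  0.67]
[[0.0004, -0.0001, -0.0013], [0.08, -0.08, 9.77]] cmd (0.5776, 0.3502, 0.0025)
```

View pics/top4c.png

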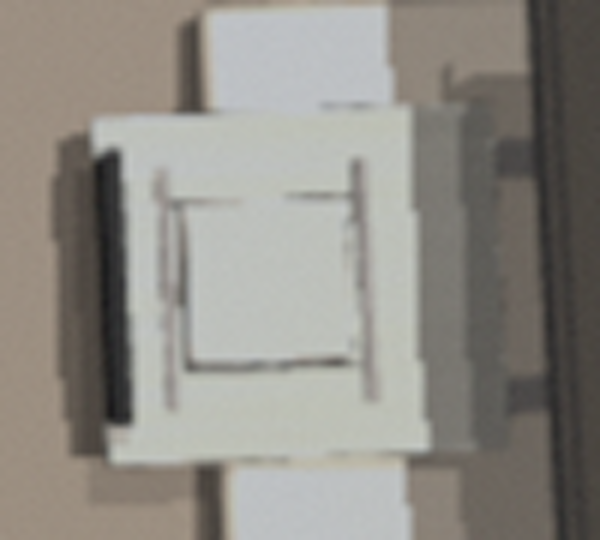

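```bash
python3 - <<'E'
from go import *
im=np.load("pics/top4.npz")["im"]; g=cv2.cvtColor(im,cv2.COLOR_BGR2GRAY).astype(float)
print("cols",list(range(352,396)))
for v in (200,204,208,212,216): print(v,g[v,352:396].astype(int))
for u in (366,370,374,378,382): print(u,g[186:226,u].astype(int))
a=onz("top",360.5,207,.07);print(a, onz("top",361.5,207,.07)-a)
# project expected tile corners about candidates
ex=np.array([.0353,-.9994]);ey=np.array([.9994,.0353])
big=cv2.resize(im[160:250,330:430],None,fx=6,fy=6,interpolation=cv2.INTER_CUBIC)
c=np.array([.562,-.0055])
for sx,sy in((-1,-1),(1,-1),(1,1),(-1,1)):
  for z,h,col in((.07,.03,(0,0,255)),):
    p=c+ex*(sx*h)+ey*(sy*h); u,v=proj("top",[*p,z]); print(u,v)
    cv2.circle(big,(int((u+.5-330)*6),int((v+.5-160)*6)),2,col,-1)
  for w in(.035,):
    p=c+ex*(sx*w)+ey*(sy*.045); u,v=proj("top",[*p,.063]); cv2.circle(big,(int((u+.5-330)*6),int((v+.5-160)*6)),2,(255,0,0),-1)
cv2.imwrite("pics/top4d.png",big)
E
```

```text
cols [352, 353, 354, 355, 356, 357, 358, 359, 360, 361, 362, 363, 364, 365, 366, 367, 368, 369, 370, 371, 372, 373, 374, 375, 376, 377, 378, 379, 380, 381, 382, 383, 384, 385, 386, 387, 388, 389, 390, 391, 392, 393, 394, 395]
200 [192 191 193 191 167 151 171 156 127 165 191 192 191 190 192 191 192 192
 191 190 189 191 190 191 190 193 190 191 191 191 190 192 190 191 190 174
 172 158 140 167 187 191 191 190]
204 [192 191 192 190 161 144 167 154 109 153 191 191 191 192 191 194 192 189
 192 191 189 191 191 190 191 190 190 190 190 193 191 191 191 190 192 181
 180 156 139 162 183 191 190 191]
208 [193 193 191 191 162 143 148 131 105 152 191 192 193 191 191 191 191 192
 191 191 190 192 191 193 191 190 192 192 190 191 190 191 189 190 190 188
 188 165 147 160 179 189 190 190]
212 [178 191 192 188 180 162 154 169 146 153 191 192 193 191 192 190 190 191
 192 190 191 190 190 191 191 191 190 190 191 189 191 190 192 191 191 190
 190 184 159 150 176 191 191 190]
216 [173 193 192 192 190 173 160 173 149 153 189 192 190 192 191 190 192 191
 192 191 191 191 191 191 190 191 191 189 189 191 190 189 191 
[... 417 characters left out ...]
2 191 192 191 192 191 191 190 191 193 190
 191 191 191 193 191 191 192 190 190 190 191 191 191 192 190 190 151 148
 180 192 190 190]
378 [191 191 192 190 191 189 167 179 191 190 191 190 190 191 190 191 190 190
 190 191 192 190 192 191 192 191 190 190 190 190 191 190 192 186 129 150
 184 191 191 191]
382 [189 191 191 191 191 187 151 170 191 192 192 191 190 190 190 190 192 191
 191 191 190 192 190 191 191 190 191 190 191 192 190 190 190 167 129 168
 190 189 191 190]
[0.56156829 0.02563766 0.07      ] [-1.19827712e-05 -2.21162775e-03  0.00000000e+00]
361.66387634106786 220.8548459480881
388.7961361108615 219.7396534124734
387.4222040625926 192.66519551059116
360.39013509275213 193.7571307891851
```

View pics/top4d.png

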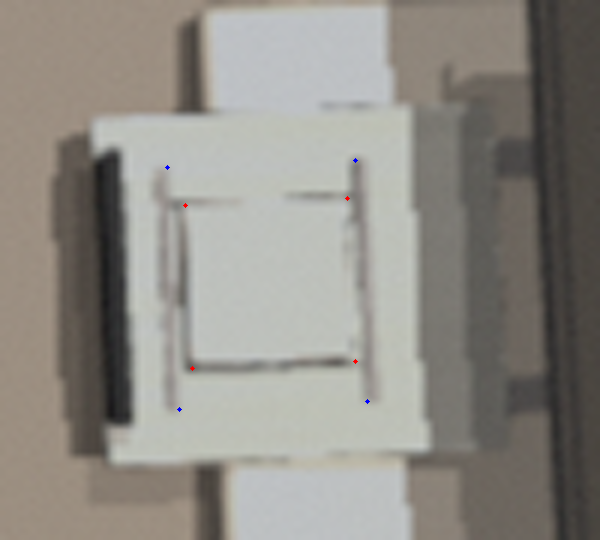

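Call:
{"name": "carry_out", "arguments": {"motion": [[[0,0,0],[0.1,-0.1,3],1],[[0,0,0],[0.1,-0.1,6],1],[[0,0,0],[0.1,-0.1,8],1],[[0,0,0],[0.1,-0.1,9],1],[[0,0,0],[0.1,-0.1,9.7],1],[[0,0,0],[0.1,-0.1,9.7],1],[[0,0,0],[0.1,-0.1,9.7],1],[[0,0,0],[0.1,-0.1,9.7],1]]}}

```text
clock: 10.15
tcp_pos: [0.5775, 0.3519, 0.0039]
ee_rot: [3.14, -0.001, 1.269]
contact_force: [0.3, 0.5, 0.5]
grip_width: 0.998
```

```bash
python3 - <<'E'
from go import *
rows()
im,_=shot("scene","scene5")
cv2.imwrite("pics/scene5c.png",cv2.resize(im[180:290,370:500],None,fx=5,fy=5,interpolation=cv2.INTER_CUBIC))
E
```

```text
t 10.15 p [0.5775 0.3519 0.0039] rpy [ 1.7992e+02 -6.0000e-02  7.2690e+01] F [0.32 0.46 0.48] w 0.998 q [0.37 0.88 1.2  0.   1.06 0.68]
```

View pics/scene5c.png

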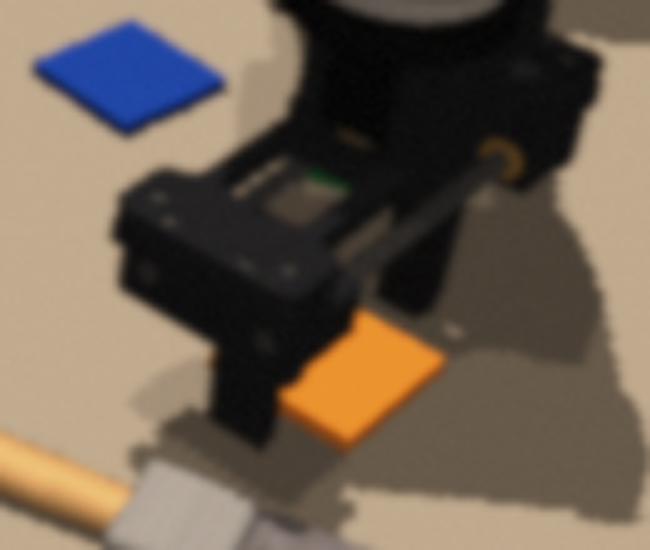

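Call:
{"name": "carry_out", "arguments": {"motion": [[[0,0,0],[0,0,0],-1],[[0,0,0],[0,0,0],-1],[[0,0,0],[0,0,0],-1],[[0,0,0],[0,0,0],-1],[[0,0,0],[0,0,0],-1],[[0,0,0],[0,0,0],-1],[[0,0,0],[0,0,0],-1]], "squeeze": 15}}

```text
clock: 10.9
tcp_pos: [0.577, 0.3517, 0.0028]
ee_rot: [3.142, -0.0, 1.269]
contact_force: [-0.4, 0.5, 0.3]
grip_width: 0.68
```

```bash
python3 - <<'E'
from go import *
rows(((.563,-.005,.13),92.0))
E
```

```text
t 10.9 p [0.577  0.3517 0.0028] rpy [180.   -0.   72.7] F [-0.37  0.5   0.32] w 0.68 q [0.37 0.88 1.2  0.   1.06 0.68]
[[0.0, -0.0001, -0.3369], [-34.47, 9.28, -12.72]] cmd (0.563, -0.005, 0.13)
```

Call:
{"name": "carry_out", "arguments": {"motion": [[[0,0,0],[0,0,-2],-1],[[0,0,0],[0,0,-5],-1],[[0,0,0],[0,0,-8],-1],[[0,0,0],[0,0,-11],-1],[[0,0,0],[-2,0.6,-12.7],-1],[[0,0,-0.05],[-5,1.4,-12.7],-1],[[0,0,-0.1],[-8,2.2,-12.7],-1],[[0,0,-0.15],[-11,3,-12.7],-1],[[0,0,-0.2],[-14,3.8,-12.7],-1],[[0,0,-0.25],[-17,4.6,-12.7],-1],[[0,0,-0.3],[-20,5.4,-12.7],-1],[[0,0,-0.337],[-23,6.2,-12.7],-1],[[0,0,-0.337],[-26,7,-12.7],-1],[[0,0,-0.337],[-29,7.8,-12.7],-1],[[0,0,-0.337],[-32,8.6,-12.7],-1],[[0,0,-0.337],[-34.3,9.2,-12.7],-1],[[0,0,-0.337],[-34.3,9.2,-12.7],-1],[[0,0,-0.337],[-34.3,9.2,-12.7],-1],[[0,0,-0.337],[-34.3,9.2,-12.7],-1],[[0,0,-0.337],[-34.3,9.2,-12.7],-1]]}}

```text
clock: 12.9
tcp_pos: [0.5628, -0.0021, 0.1297]
ee_rot: [-3.142, -0.0, 1.607]
contact_force: [-0.1, 0.7, -0.1]
grip_width: 0.674
```

```bash
python3 - <<'E'
from go import *
rows(((.563,-.0035,.0737),92.0))
E
```

```text
t 12.9 p [ 0.5628 -0.0021  0.1297] rpy [-1.800e+02 -1.000e-02  9.208e+01] F [-0.12  0.69 -0.09] w 0.674 q [-0.21  0.5   1.52  0.    1.12 -0.25]
[[-0.0001, -0.0001, 0.0014], [-0.14, 0.02, 5.6]] cmd (0.563, -0.0035, 0.0737)
```

Call:
{"name": "carry_out", "arguments": {"motion": [[[0,0,0],[0,0,1.5],-1],[[0,0,0],[0,0,3],-1],[[0,0,0],[0,0,4],-1],[[0,0,0],[0,0,4.8],-1],[[0,0,0],[0,0,5.2],-1],[[0,0,0],[0,0,5.4],-1],[[0,0,0],[0,0,5.5],-1],[[0,0,0],[0,0,5.5],-1],[[0,0,0],[0,0,5.5],-1]]}}

```text
clock: 13.8
tcp_pos: [0.563, -0.0032, 0.0751]
ee_rot: [3.141, 0.0, 1.606]
contact_force: [0.1, 0.3, -1.6]
grip_width: 0.682
```

```bash
python3 - <<'E'
from go import *
rows(((.563,-.0035,.073),92.0))
im,_=shot("scene","scene6")
cv2.imwrite("pics/scene6c.png",cv2.resize(im[140:200,230:320],None,fx=8,fy=8,interpolation=cv2.INTER_CUBIC))
E
```

```text
t 13.8 p [ 0.563  -0.0032  0.0751] rpy [1.7996e+02 1.0000e-02 9.2000e+01] F [ 0.14  0.33 -1.63] w 0.682 q [-0.21  0.57  1.57  0.    1.   -0.25]
[[0.0006, 0.0001, 0.0], [-0.03, 0.0, 0.21]] cmd (0.563, -0.0035, 0.073)
```

View pics/scene6c.png

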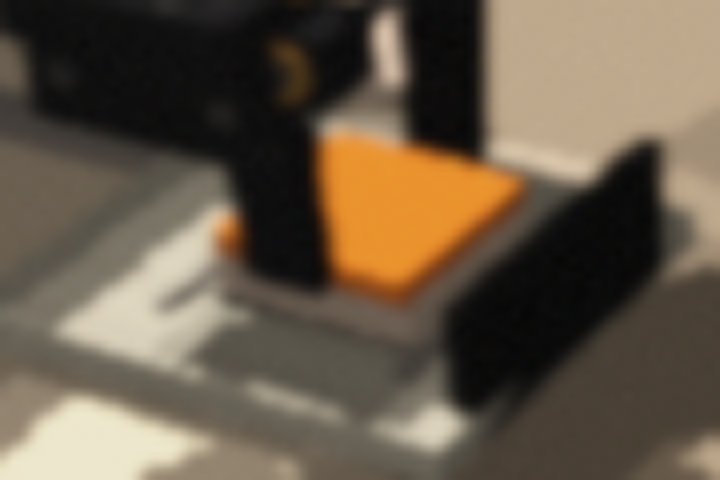

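```bash
cat > ov.py <<'E'
from h import *
ex=np.array([.0353,-.9994]);ey=np.array([.9994,.0353])
def ov(im,n,items,roi,f,out):
    x0,x1,y0,y1=roi; big=cv2.resize(im[y0:y1,x0:x1],None,fx=f,fy=f,interpolation=cv2.INTER_CUBIC)
    for c,z,col in items:
        P=[proj(n,[*(np.array(c)+ex*a*.03+ey*b*.03),z]) for a,b in((-1,-1),(1,-1),(1,1),(-1,1))]
        P=np.array([((u+.5-x0)*f,(v+.5-y0)*f) for u,v in P]); cv2.polylines(big,[P.astype(int).reshape(-1,1,2)],True,col,1)
    cv2.imwrite(out,big)
E
python3 - <<'E'
from ov import *
im=cv2.imread("pics/scene6.png")
# camera-frame offset: scene sees things ~(+.001,+.001) vs mean
ov(im,"scene",[((.564,-.0035),.06,(255,0,0)),((.564,-.0035),.07,(255,255,0)),((.564,-.0035),.080,(0,255,0))],(230,320,140,200),8,"pics/scene6o.png")
im=cv2.imread("pics/scene3.png")
ov(im,"scene",[((.564,-.0035),.06,(255,0,0)),((.564,-.0035),.07,(255,255,0))],(230,320,140,200),8,"pics/scene3o.png")
a=cv2.imread("pics/scene6o.png");b=cv2.imread("pics/scene3o.png"); cv2.imwrite("pics/cmp6.png",cv2.resize(np.vstack([a,b]),None,fx=.62,fy=.62,interpolation=cv2.INTER_AREA))
E
```

```text
(no output)
```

View pics/cmp6.png

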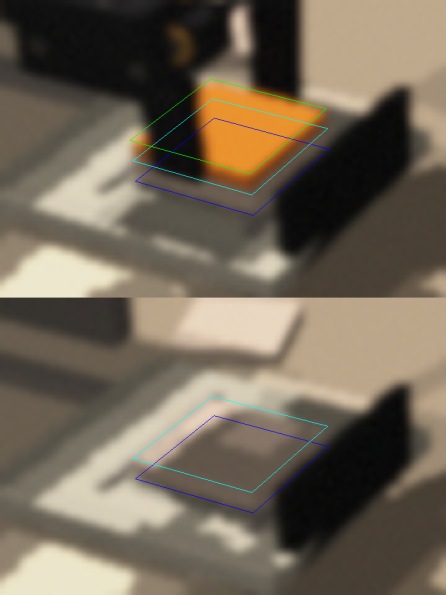

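Call:
{"name": "carry_out", "arguments": {"motion": [[[0,0,0],[0,0,0.1],-1],[[0,0,0],[0,0,0.18],-1],[[0,0,0],[0,0,0.22],-1],[[0,0,0],[0,0,0.22],-1]]}}

```text
clock: 14.25
tcp_pos: [0.5628, -0.0031, 0.0727]
ee_rot: [-3.142, 0.0, 1.606]
contact_force: [-1.0, 0.3, 2.7]
grip_width: 0.675
```

Call:
{"name": "carry_out", "arguments": {"motion": [[[0,0,0],[0,0,0],0.5],[[0,0,0],[0,0,0],0.7],[[0,0,0],[0,0,0],1],[[0,0,0],[0,0,0],1],[[0,0,0],[0,0,-0.5],1],[[0,0,0],[0,0,-2],1],[[0,0,0],[0,0,-6],1],[[0,0,0],[0,0,-10],1],[[0,0,0],[0,0,-13],1],[[0,0,0],[4,0,-14],1],[[0,0,0],[8,0,-14],0],[[0,0,0],[12,0,-14],-1],[[0,0,0],[16,0,-14],-1],[[0,0,0],[20,0,-14],-1],[[0,0,0],[20,0,-14],-1],[[0,0,0],[20,0,-14],-1]]}}

```text
clock: 15.85
tcp_pos: [0.5556, 0.1971, 0.2127]
ee_rot: [3.141, 0.0, 1.607]
contact_force: [0.4, 0.1, -0.3]
grip_width: 0.481
```

```bash
python3 - <<'E'
from go import *
from ov import ov
rows()
im,_=shot("top","top7"); im2,_=shot("scene","scene7")
ov(im,"top",[((.562,-.0055),.078,(0,255,0))],(330,430,160,250),5,"pics/a.png")
ov(im2,"scene",[((.564,-.0035),.06,(255,0,0)),((.564,-.0035),.078,(0,255,0))],(225,325,130,210),5,"pics/b.png")
cv2.imwrite("pics/top7c.png",cv2.resize(im[160:250,330:430],None,fx=5,fy=5,interpolation=cv2.INTER_CUBIC))
a=cv2.imread("pics/top7c.png");b=cv2.imread("pics/b.png");cv2.imwrite("pics/cmp7.png",cv2.resize(np.vstack([a,b]),None,fx=.7,fy=.7,interpolation=cv2.INTER_AREA))
import seg
c=seg.pose("top",im,374,207,19,.078); print(c)
E
```

```text
t 15.85 p [0.5556 0.1971 0.2127] rpy [1.7999e+02 1.0000e-02 9.2090e+01] F [ 0.43  0.09 -0.28] w 0.481 q [ 0.14  0.47  1.33 -0.    1.33  0.11]
(array([ 0.56590924, -0.00319669]), (72.99271392822266, 73.07154846191406), 2.0820727348327637, array([ 0.56525643, -0.00494314]))
```

View pics/cmp7.png

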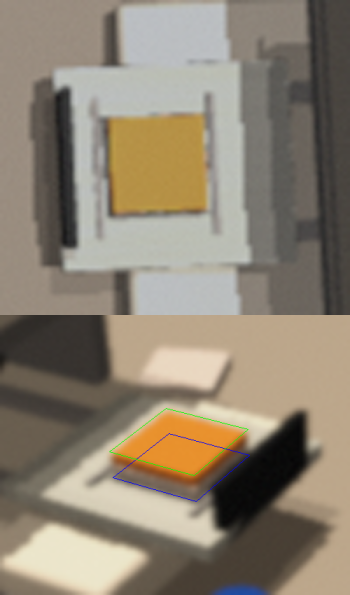

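```bash
python3 - <<'E'
from h import *
im=cv2.imread("pics/top7.png"); b=cv2.resize(im[180:235,345:405],None,fx=8,fy=8,interpolation=cv2.INTER_CUBIC)
s=cv2.cvtColor(b,cv2.COLOR_BGR2HSV)[...,1]; m=(s>90).astype(np.uint8)
k=max(cv2.findContours(m,cv2.RETR_EXTERNAL,cv2.CHAIN_APPROX_NONE)[0],key=cv2.contourArea)[:,0]
P=np.array([onz("top",345+(a+.5)/8-.5,180+(c+.5)/8-.5,.078)[:2]*1000 for a,c in k],dtype=np.float32); print(cv2.minAreaRect(P))
im=cv2.imread("pics/scene7.png"); cv2.imwrite("pics/s7.png",np.vstack([cv2.resize(im[145:195,235:315],None,fx=7,fy=7,interpolation=cv2.INTER_CUBIC)]))
E
```

```text
((562.202880859375, -4.279455184936523), (60.66143035888672, 61.87214660644531), 1.5180433988571167)
```

View pics/s7.png

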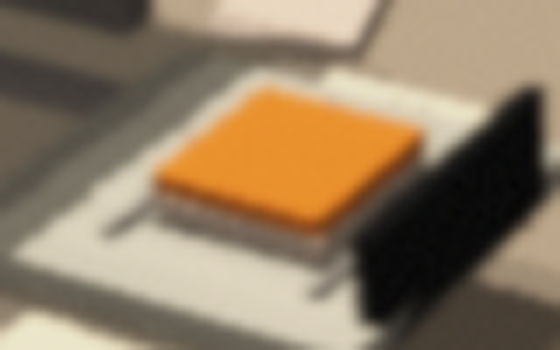

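Call:
{"name": "carry_out", "arguments": {"motion": [[[0,-0.14,0],[0,0,0],-1],[[0,-0.28,0],[0,0,0],-1],[[0,-0.42,0],[0,0,0],-1],[[0,-0.56,0],[0,0,0],-1],[[0,-0.7,0],[0,0,0],-1],[[0,-0.84,0],[0,0,0],-1],[[0,-0.96,0],[0,0,0],-1],[[0,-0.96,0],[0,0,0],-1],[[0,-0.96,0],[0,0,0],-1]]}}

```text
clock: 16.85
tcp_pos: [0.5561, 0.196, 0.2125]
ee_rot: [-3.141, 0.957, 1.605]
contact_force: [-0.4, -0.3, -0.0]
grip_width: 0.004
```

```bash
cat > psh.py <<'E'
from go import *
def prpy(th):
    t=np.radians(th); ex=np.array([.0353,-.9994,0]); ey=np.array([.9994,.0353,0]); z=np.array([0,0,1.])
    tz=ex*np.sin(t)-z*np.cos(t); ty=ey; tx=np.cross(ty,tz); return R.from_matrix(np.c_[tx,ty,tz]).as_euler("xyz")
O=np.array([.5657,-.081])  # spectro origin approx
ex2=np.array([.0353,-.9994])
N=np.array([.5629,-.0045])
E
python3 - <<'E'
from psh import *
f=N-ex2*.062   # push face centre
print(f)
rows(((*(f-ex2*.045),.15),prpy(55)),((*(f-ex2*.045),.066),prpy(55)),((*(f-ex2*.01),.066),prpy(55)))
s=ctrl.state(); print(np.degrees(np.arccos(-R.from_euler("xyz",s["ee_rot"]).as_matrix()[2,2])))
im,_=shot("scene","scene8"); shot("top","top8")
E
```

```text
[0.5607114 0.0574628]
t 16.85 p [0.5561 0.196  0.2125] rpy [-179.97   54.83   91.96] F [-0.36 -0.29 -0.03] w 0.004 q [ 0.46  0.76  1.13 -0.85  1.71  0.51]
[[-0.0014, -0.0029, -0.0007], [-0.28, -0.02, 11.25]] cmd (np.float64(0.5591229), np.float64(0.1024358), 0.15)
[[-0.0014, -0.0029, -0.0007], [6.58, -0.01, 16.09]] cmd (np.float64(0.5591229), np.float64(0.1024358), 0.066)
[[-0.0014, -0.0029, -0.0007], [4.57, -0.01, 18.95]] cmd (np.float64(0.5603583999999999), np.float64(0.0674568), 0.066)
54.83470253203483
```

View pics/scene8.png

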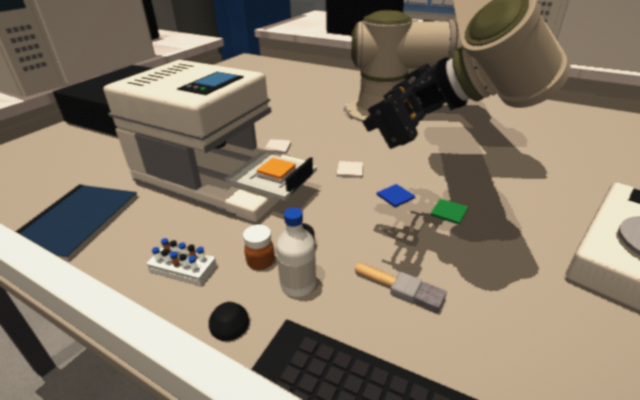

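Call:
{"name": "carry_out", "arguments": {"motion": [[[0,0,0],[0,0,3],-1],[[0,0,0],[-0.2,0,7],-1],[[0,0,0],[-0.3,0,11.2],-1],[[0,0,0],[1.5,0,12.6],-1],[[0,0,0],[3.5,0,14],-1],[[0,0,0],[5.5,0,15.4],-1],[[0,0,0],[6.6,0,16.1],-1],[[0,0,0],[6.6,0,16.1],-1],[[0,0,0],[6.6,0,16.1],-1],[[0,0,0],[6.6,0,16.1],-1]]}}

```text
clock: 17.95
tcp_pos: [0.5597, 0.1029, 0.0676]
ee_rot: [3.137, 0.959, 1.602]
contact_force: [-0.2, 2.0, 1.2]
grip_width: 0.002
```

```bash
python3 - <<'E'
from psh import *
f=N-ex2*.062
p=ctrl.state()["tcp_pos"]
rows(*[((*(f+ex2*d),.066),prpy(55)) for d in (-.012,-.002,.13,.145)])
im,_=shot("scene","scene9"); cv2.imwrite("pics/scene9c.png",cv2.resize(im[60:220,180:400],None,fx=3.5,fy=3.5,interpolation=cv2.INTER_CUBIC))
E
```

```text
t 17.95 p [0.5597 0.1029 0.0676] rpy [179.76  54.96  91.8 ] F [-0.18  2.05  1.22] w 0.002 q [ 0.32  0.86  1.38 -0.92  1.39  0.7 ]
[[0.001, -0.0007, -0.0022], [-1.79, -0.05, 2.83]] cmd (np.float64(0.5602878), np.float64(0.0694556), 0.066)
[[0.001, -0.0007, -0.0022], [-2.37, -0.05, 3.64]] cmd (np.float64(0.5606407999999999), np.float64(0.0594616), 0.066)
[[0.001, -0.0007, -0.0022], [-9.95, -0.05, 14.45]] cmd (np.float64(0.5653003999999999), np.float64(-0.0724592), 0.066)
[[0.001, -0.0007, -0.0022], [-10.81, -0.05, 15.68]] cmd (np.float64(0.5658299), np.float64(-0.08745019999999998), 0.066)
```

View pics/scene9c.png

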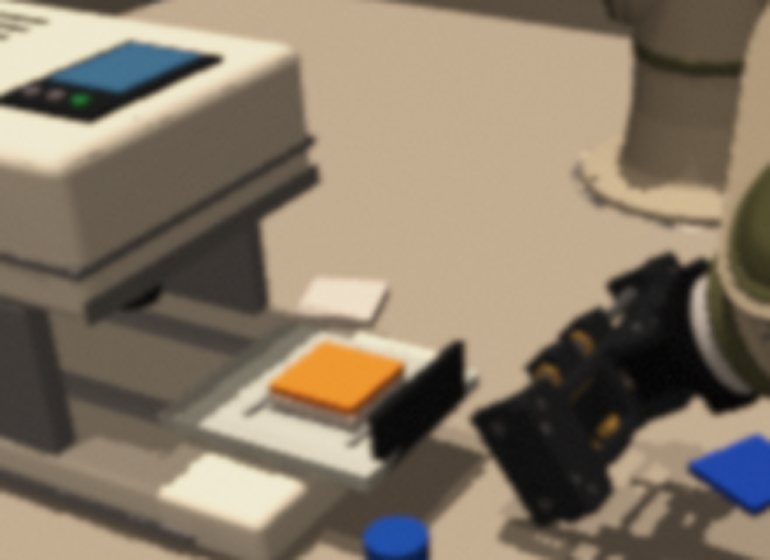

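Call:
{"name": "carry_out", "arguments": {"motion": [[[0,0,0],[-0.57,0,0.82],-1],[[0,0,0],[-1.15,0,1.64],-1],[[0,0,0],[-1.61,0,2.29],-1],[[0,0,0],[-1.89,0,2.7],-1],[[0,0,0],[-2.12,0,3.03],-1],[[0,0,0],[-2.35,0,3.36],-1],[[0,0,0],[-2.58,0,3.69],-1],[[0,0,0],[-2.93,0,4.18],-1],[[0,0,0],[-3.27,0,4.67],-1],[[0,0,0],[-3.67,0,5.24],-1],[[0,0,0],[-4.08,0,5.82],-1],[[0,0,0],[-4.08,0,5.82],-1]]}}

```text
clock: 19.2
tcp_pos: [0.5615, 0.0306, 0.0662]
ee_rot: [-3.141, 0.96, 1.605]
contact_force: [-0.4, -0.0, 0.3]
grip_width: 0.007
```

```bash
python3 - <<'E'
from psh import *
rows()
im,_=shot("scene","scene10"); cv2.imwrite("pics/scene10c.png",cv2.resize(im[60:220,180:400],None,fx=3.5,fy=3.5,interpolation=cv2.INTER_CUBIC))
E
```

```text
t 19.2 p [0.5615 0.0306 0.0662] rpy [-179.97   55.03   91.96] F [-0.36 -0.04  0.28] w 0.007 q [ 0.2   0.82  1.48 -1.    1.29  0.7 ]
```

View pics/scene10c.png

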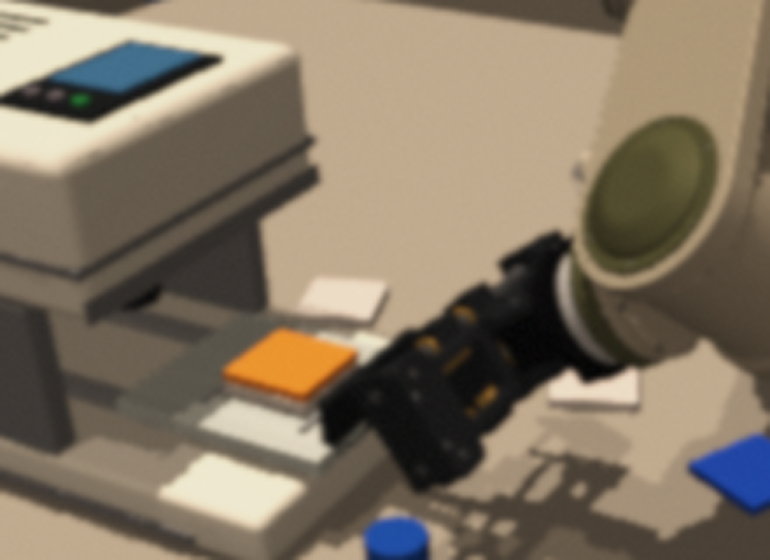

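Call:
{"name": "carry_out", "arguments": {"motion": [[[0,0,0],[-0.23,0,0.33],-1],[[0,0,0],[-0.63,0,0.9],-1],[[0,0,0],[-1.09,0,1.56],-1],[[0,0,0],[-1.55,0,2.21],-1],[[0,0,0],[-2.01,0,2.87],-1],[[0,0,0],[-2.47,0,3.52],-1],[[0,0,0],[-2.93,0,4.18],-1],[[0,0,0],[-3.39,0,4.83],-1],[[0,0,0],[-3.85,0,5.49],-1],[[0,0,0],[-4.19,0,5.98],-1],[[0,0,0],[-4.36,0,6.22],-1],[[0,0,0],[-4.36,0,6.22],-1]]}}

```text
clock: 20.45
tcp_pos: [0.5642, -0.0447, 0.0663]
ee_rot: [-3.141, 0.96, 1.605]
contact_force: [0.3, -0.1, 1.0]
grip_width: 0.007
```

```bash
python3 - <<'E'
from psh import *
rows()
im,_=shot("scene","scene11"); cv2.imwrite("pics/scene11c.png",cv2.resize(im[60:220,180:400],None,fx=3.5,fy=3.5,interpolation=cv2.INTER_CUBIC))
E
```

```text
t 20.45 p [ 0.5642 -0.0447  0.0663] rpy [-179.99   55.02   91.98] F [ 0.34 -0.1   1.02] w 0.007 q [ 0.07  0.78  1.56 -1.08  1.19  0.69]
```

View pics/scene11c.png

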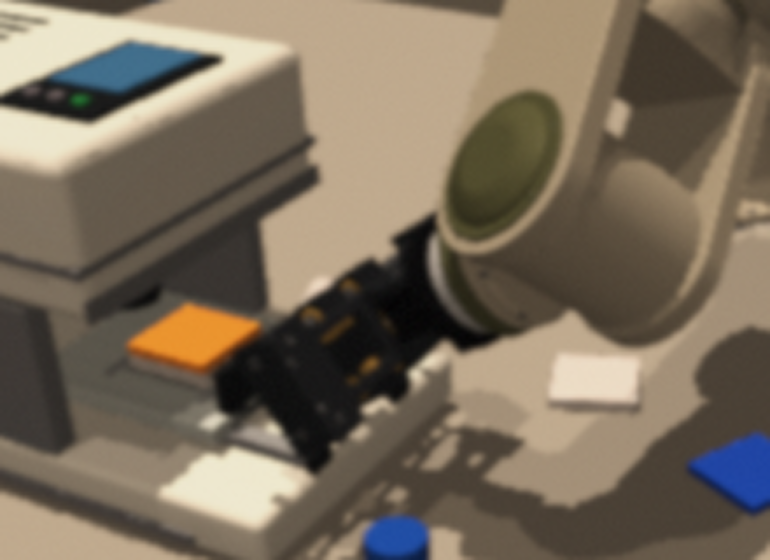

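Call:
{"name": "carry_out", "arguments": {"motion": [[[0,0,0],[-0.23,0,0.33],-1],[[0,0,0],[-0.57,0,0.82],-1],[[0,0,0],[-0.92,0,1.31],-1],[[0,0,0],[-1.26,0,1.8],-1],[[0,0,0],[-1.55,0,2.21],-1],[[0,0,0],[-1.78,0,2.54],-1],[[0,0,0],[-1.89,0,2.7],-1],[[0,0,0],[-1.89,0,2.7],-1]]}}

```text
clock: 21.3
tcp_pos: [0.5654, -0.0774, 0.0662]
ee_rot: [-3.142, 0.96, 1.605]
contact_force: [0.4, 0.7, 0.8]
grip_width: 0.007
```

```bash
python3 - <<'E'
from psh import *
rows()
im,_=shot("scene","scene12"); cv2.imwrite("pics/scene12c.png",cv2.resize(im[60:220,180:400],None,fx=3.5,fy=3.5,interpolation=cv2.INTER_CUBIC))
E
```

```text
t 21.3 p [ 0.5654 -0.0774  0.0662] rpy [-180.     55.01   91.99] F [0.36 0.71 0.82] w 0.007 q [ 0.02  0.77  1.58 -1.12  1.14  0.68]
```

View pics/scene12c.png

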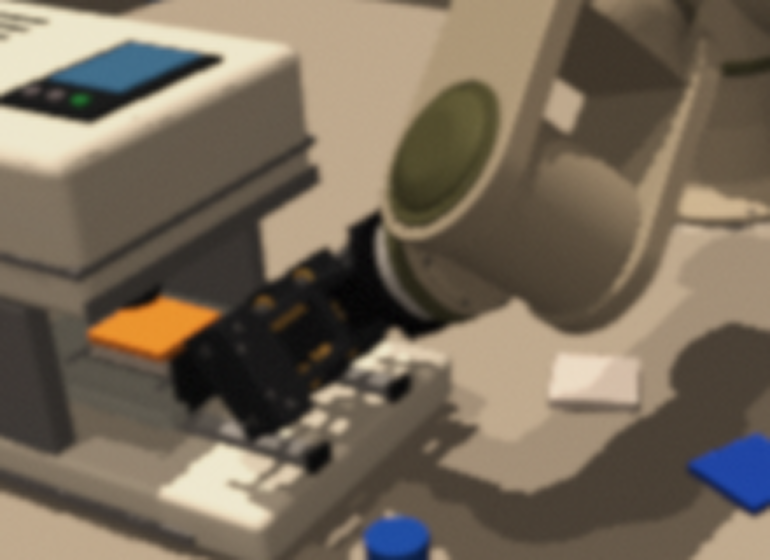

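Call:
{"name": "carry_out", "arguments": {"motion": [[[0,0,0],[-0.11,0,0.16],-1],[[0,0,0],[-0.23,0,0.33],-1],[[0,0,0],[-0.34,0,0.49],-1],[[0,0,0],[-0.4,0,0.57],-1],[[0,0,0],[-0.4,0,0.57],-1]]}}

```text
clock: 21.85
tcp_pos: [0.5656, -0.0842, 0.0662]
ee_rot: [3.142, 0.96, 1.606]
contact_force: [-0.8, 1.3, 0.5]
grip_width: 0.002
```

Call:
{"name": "carry_out", "arguments": {"motion": [[[0,0,0],[-0.06,0,0.08],-1],[[0,0,0],[-0.11,0,0.16],-1],[[0,0,0],[-0.17,0,0.25],-1],[[0,0,0],[-0.17,0,0.25],-1]]}}

```text
clock: 22.25
tcp_pos: [0.5657, -0.0872, 0.0662]
ee_rot: [-3.142, 0.96, 1.606]
contact_force: [-0.8, 1.3, 0.4]
grip_width: 0.003
```

Call:
{"name": "carry_out", "arguments": {"motion": [[[0,0,0],[-0.06,0,0.08],-1],[[0,0,0],[-0.11,0,0.16],-1],[[0,0,0],[-0.17,0,0.25],-1],[[0,0,0],[-0.17,0,0.25],-1]]}}

```text
clock: 22.65
tcp_pos: [0.5658, -0.0903, 0.0662]
ee_rot: [3.142, 0.96, 1.606]
contact_force: [0.5, 2.4, 0.4]
grip_width: 0.005
```

```bash
python3 - <<'E'
from psh import *
rows()
im,_=shot("scene","scene13"); cv2.imwrite("pics/scene13c.png",cv2.resize(im[60:220,180:400],None,fx=3.5,fy=3.5,interpolation=cv2.INTER_CUBIC))
E
```

```text
t 22.65 p [ 0.5658 -0.0903  0.0662] rpy [180.    55.01  91.99] F [0.46 2.36 0.37] w 0.005 q [-0.01  0.77  1.59 -1.13  1.13  0.67]
```

View pics/scene13c.png

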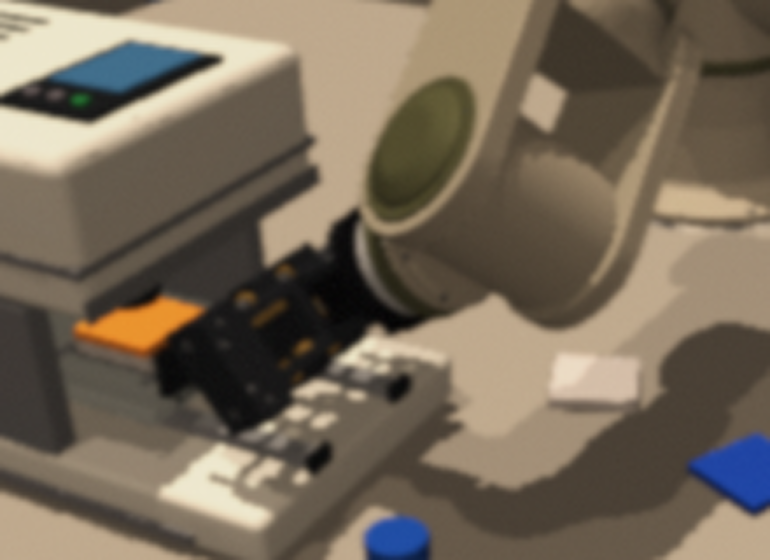

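Call:
{"name": "carry_out", "arguments": {"motion": [[[0,0,0],[-0.06,0,0.08],-1],[[0,0,0],[-0.11,0,0.16],-1],[[0,0,0],[-0.17,0,0.25],-1],[[0,0,0],[-0.17,0,0.25],-1]]}}

```text
clock: 23.1
tcp_pos: [0.566, -0.0928, 0.0661]
ee_rot: [3.141, 0.96, 1.606]
contact_force: [-0.6, 5.3, 1.7]
grip_width: 0.005
```

Call:
{"name": "carry_out", "arguments": {"motion": [[[0,0,0],[-0.06,0,0.08],-1],[[0,0,0],[-0.11,0,0.16],-1],[[0,0,0],[-0.11,0,0.16],-1]]}}

```text
clock: 23.4
tcp_pos: [0.566, -0.0934, 0.0661]
ee_rot: [3.14, 0.958, 1.606]
contact_force: [-3.0, 17.0, 5.5]
grip_width: 0.006
```

Call:
{"name": "carry_out", "arguments": {"motion": [[[0,0,0],[0,0,0],-1],[[0,0,0],[0.17,0,-0.25],-1],[[0,0,0],[0.57,0,-0.82],-1],[[0,0,0],[1.15,0,-1.64],-1],[[0,0,0],[2.3,0,-3.28],-1],[[0,0,0],[4.6,0,-6.55],-1],[[0,0,0],[6.9,0,-9.83],-1],[[0,0,0],[8,0,-13],-1],[[0,0,0],[8,0,-17],-1],[[0,0,0],[8,0,-21],-1],[[0,0,0],[8,0,-21],-1],[[0,0,0],[8,0,-21],-1]]}}

```text
clock: 24.6
tcp_pos: [0.5582, 0.1231, 0.1207]
ee_rot: [-3.141, 0.96, 1.607]
contact_force: [-0.3, 0.8, -0.3]
grip_width: 0.004
```

```bash
python3 - <<'E'
from psh import *
from ov import ov
rows()
im,_=shot("scene","scene14"); t,d=shot("top","top14"); cv2.imwrite("pics/s14.png",cv2.resize(im[80:220,180:340],None,fx=4.5,fy=4.5,interpolation=cv2.INTER_CUBIC))
cv2.imwrite("pics/t14.png",cv2.resize(t[150:260,330:440],None,fx=5,fy=5,interpolation=cv2.INTER_CUBIC))
C=cloud("top",d)
m=((C[...,2]>.08)&(C[...,2]<.1)); m[:, :335]=0; m[:,440:]=0;m[:170]=0;m[250:]=0; P=C[m][:,:2]*1000
print("push",len(P),cv2.minAreaRect(P.astype(np.float32)))
E
```

```text
t 24.6 p [0.5582 0.1231 0.1207] rpy [-179.99   55.     92.07] F [-0.34  0.76 -0.29] w 0.004 q [ 0.35  0.8   1.34 -0.9   1.48  0.63]
push 66 ((565.687744140625, -98.45911407470703), (98.11784362792969, 1.9304780960083008), 2.0089609622955322)
```

View pics/s14.png

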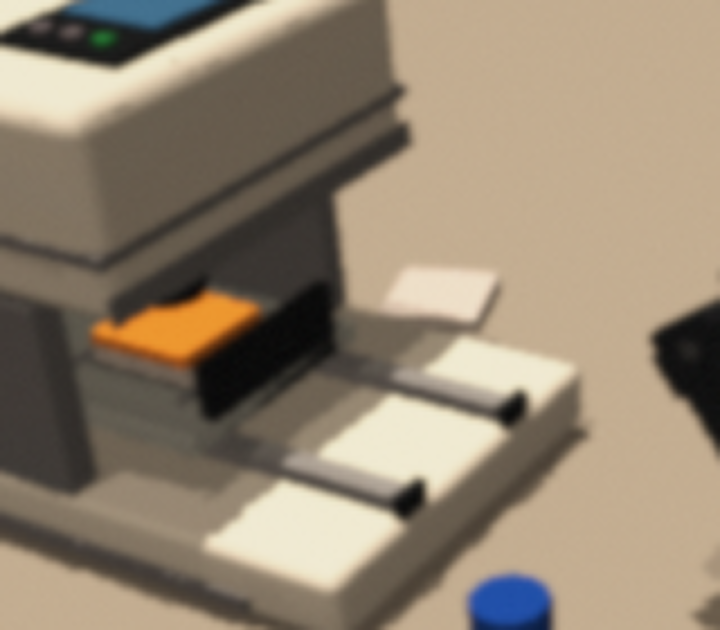

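View pics/t14.png

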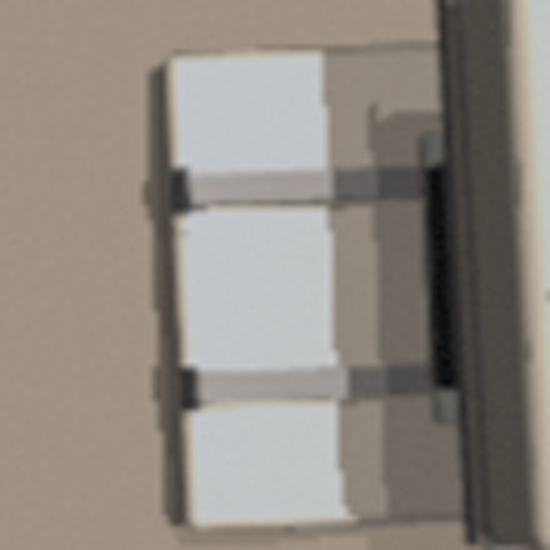

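```bash
python3 - <<'E'
from psh import *
z=np.load("pics/top14.npz"); t=z["im"]; g=cv2.cvtColor(t,cv2.COLOR_BGR2GRAY).astype(int); C=cloud("top",z["d"])
for v in (200,208,215): print(v,list(zip(range(358,374),g[v,358:374])),list(zip(range(410,426),g[v,410:426])))
for v in(200,208,215):
    print((C[v,360:372,2]*1000).round(),(C[v,412:426,2]*1000).round())
z0=np.load("pics/top0.npz")["im"]; g0=cv2.cvtColor(z0,cv2.COLOR_BGR2GRAY).astype(int); print([(u,g0[208,u]) for u in range(338,356)])
E
```

```text
200 [(358, np.int64(149)), (359, np.int64(148)), (360, np.int64(125)), (361, np.int64(95)), (362, np.int64(84)), (363, np.int64(74)), (364, np.int64(92)), (365, np.int64(144)), (366, np.int64(184)), (367, np.int64(197)), (368, np.int64(198)), (369, np.int64(196)), (370, np.int64(197)), (371, np.int64(196)), (372, np.int64(197)), (373, np.int64(196))] [(410, np.int64(104)), (411, np.int64(105)), (412, np.int64(105)), (413, np.int64(106)), (414, np.int64(90)), (415, np.int64(59)), (416, np.int64(33)), (417, np.int64(24)), (418, np.int64(19)), (419, np.int64(30)), (420, np.int64(43)), (421, np.int64(53)), (422, np.int64(64)), (423, np.int64(60)), (424, np.int64(61)), (425, np.int64(68))]
208 [(358, np.int64(149)), (359, np.int64(149)), (360, np.int64(124)), (361, np.int64(94)), (362, np.int64(85)), (363, np.int64(73)), (364, np.int64(78)), (365, np.int64(128)), (366, np.int64(172)), (367, np.int64(193)), (368, np.int64(198)), (369, np.int64(196)), (370, np.int64(196)), (371, np.int64(196)), (372, np.int64(196)), (373, np.int64(195))] [(410, np.int64(105)), (411, np.int64(105)), (412, np
[... 1035 characters left out ...]
 43.  42.  51.  58.  69.  78.  83. 146. 154. 157. 158. 171. 175. 180.]
[ 1. -0. -0. 13. 35. 37. 39. 41. 39. 42. 43. 39.] [ 38.  40.  38.  53.  63.  73.  82.  88. 149. 153. 156. 165. 176. 181.]
[ 1.  1.  1.  2. 26. 38. 37. 39. 41. 42. 42. 40.] [ 40.  39.  40.  51.  62.  74.  79.  84. 145. 151. 155. 162. 172. 173.]
[(338, np.int64(139)), (339, np.int64(116)), (340, np.int64(88)), (341, np.int64(86)), (342, np.int64(79)), (343, np.int64(71)), (344, np.int64(69)), (345, np.int64(70)), (346, np.int64(54)), (347, np.int64(28)), (348, np.int64(39)), (349, np.int64(50)), (350, np.int64(60)), (351, np.int64(144)), (352, np.int64(183)), (353, np.int64(183)), (354, np.int64(183)), (355, np.int64(181))]
```

```bash
python3 - <<'E'
from psh import *
a=onz("top",364.4,208,.039);b=onz("top",415.1,208,.048);c=onz("top",363.2,208,.02);print(a,b,c,(a-b)[1])
s=np.load("pics/scene14.npz"); S=cloud("scene",s["d"])
# push face points in scene: above 52mm, below 88 mm
m=np.zeros(S.shape[:2],bool); m[140:175,222:256]=1; m&=(S[...,2]>.054)&(S[...,2]<.086)&(s["im"].max(2)<45)
P=S[m]; x=-(P[:,1]-(-.081))*.9994; print(len(P),np.median(P,0),P[:,1].std())
# base front face in scene
m=(S[...,2]>.006)&(S[...,2]<.034)&(abs(S[...,0]-.56)<.09)&(S[...,1]>-.05)&(S[...,1]<.06); P=S[m]; print(len(P),np.median(P,0),P[:,1].std())
E
```

```text
[0.56080318 0.01318553 0.039     ] [ 0.55974347 -0.10079613  0.048     ] [0.5617341  0.01363123 0.02      ] 0.11398165793404842
370 [ 0.56911383 -0.09830351  0.0719146 ] 0.004300121936768271
464 [0.57011376 0.0137199  0.02185787] 0.0019374380732121
```

```bash
python3 - <<'E'
from h import *
im=cv2.imread("pics/scene14.png"); a=cv2.resize(im[135:185,190:260],None,fx=9,fy=9,interpolation=cv2.INTER_CUBIC); cv2.imwrite("pics/s14p.png",a)
g0=np.load("pics/top0.npz")["im"].astype(int); g1=np.load("pics/top14.npz")["im"].astype(int)
for n,(u,v) in dict(green=(226,262),blue=(276,261),trap=(315,159),jar=(333,128),bottle=(292,118),brush=(232,157)).items():
    print(n,abs(g0-g1)[v-8:v+9,u-8:u+9].mean().round(1))
E
```

```text
green 28.8
blue 20.1
trap 3.6
jar 12.4
bottle 8.1
brush 8.5
```

View pics/s14p.png

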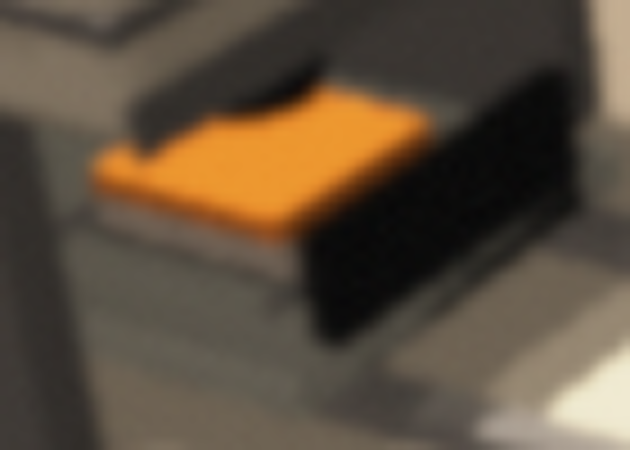

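```bash
python3 -c "
from bench import order,ctrl
print(ctrl.state()['contact_force']); print(order.hand_in())"
```

```text
[ 0.51497229  0.24105974 -0.90743442]
the job is handed in; nothing more can be done
None
```

The job is handed in at about 25 s of the 61 s allowed. The tile is in the nest, the amber plaque is flush on top of it, and the carriage is fully home. No verdict was reported.

- **Tile:** three white tiles were in the top picture, at pixels (335,282), (431,288) and (268,204). I took the one at (268,204), which is farthest to the robot's left (y about 0.24 m).
- **Pile:** with both let go, the tile fitted the expected outline in both camera views. The amber plaque measured within about 2 mm of its centre, and its edges looked flush in the last picture.
- **Carriage:** I pushed it with closed fingers leaning back 55°, at no more than 80 mm/s commanded, and in roughly 1 mm steps at the end. The force rose from about 2 N to 17 N at the stop.
- **Home position:** afterwards the push face lay 112.0 mm behind the base's front edge in the scene camera, and it should be 112 mm. The top camera gave 114 mm, with about 1–2 mm uncertainty.
- **Disagreements:** my first estimate of the brow's position put the stop about 5 mm short of where it was. I take that to be an error in that estimate, since the force and the 112 mm reading agree.
- **Other things:** I compared the first and last top pictures around the blue and green plaques, trap, jar, bottle and brush. The arm and its shadow changed several of those areas, most at the blue and green plaques. So the comparison does not prove that nothing moved, but I touched none of them knowingly.
- **Clear of contact:** the tool was well clear when I handed in, with a wrist force around 1 N.

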